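# Load, cover and bolt the chilled vial-rack dock

## Task

Get the chilled dock ready: push the vial rack that is standing out on the loading shelf fully home in its lane, then set the amber light-tight lid squarely over both racks, fully down, with its steel keeper eye on the bolt's side (set it down, do not drop it). Then push the red-knobbed bolt all the way so that its tip passes right through the keeper eye, let go, and leave the other things on the bench where they are.

Things in the scene. Friction and masses are not known exactly. Their poses are not given: they have to be found in the camera images.
- dock: Chilled vial-rack dock, fixed on the bench. Origin on the bench under the middle of its walled part; x points from its open front (robot side) to its rear, y to the bolt's side (left), z up. White casing x -115 to 85, y -75 to 118 mm; aluminium plate on it, top at z 34, runs forward as a loading shelf to x -166 (60 mm either side of y 0). Grey walls and divider form two lanes.
- right_lane_home (a point): Where the origin of the rack in the right (-y) lane is when home: dock x 0, y -29.5, z 34 mm. Lanes are 54 mm wide, open at the front. Side walls 6 mm thick, x -67 to 67, outer faces y +-62.5, tops z 84. Divider 5 mm thick, 30 mm high. Rear wall: inner face (the rack's stop) at x 61, outer face x 67, top z 84.
- left_lane_home (a point): The same for the left (+y) lane: dock x 0, y 29.5, z 34 mm.
- lid_seat (a point): Where the lid's origin is when it rests on the wall tops: dock x 0, y 0 (3 mm play each way), z 64 mm; the lid's x and y axes then point as the dock's do.
- blue_rack: Blue vial rack, 122 (x) x 50 x 30 mm, with white-capped vials to 46 mm; 0.14 to 0.28 kg, slides with 1 to 3 N. Origin: centre of its underside, x away from the robot along its lane. Either it or the green rack stands 45 to 80 mm out along the right lane (its nose between the lane walls); the other is home in the left lane.
- green_rack: Green vial rack with blue-capped vials, otherwise as the blue one. Origin: centre of its underside.
- lid: Amber (brown) shoe-box lid, 0.24 to 0.39 kg, standing on its rim on the bench. Origin: centre of the rim plane, z up. Top face 148 x 139 mm (x, y), 25 mm above the rim; inside 140 x 131 mm, 20 mm deep, the lowest 6 mm flared out as a lead-in (rim 157 x 148 mm). Black bar handle on top, steel keeper eye on its +y side.
- lid_handle (a point): Middle of the lid's handle bar, over the lid's centre, 52 mm above the rim. Bar 86 mm along the lid's x, 16 mm thick (y), 14 mm high (45 to 59 above the rim), on two posts 36 mm either side of its middle.
- keeper_eye (a point): Centre of the keeper eye's opening, at lid x 20, y 98, z 11 mm. Opening 17 mm wide (y) x 14 mm high, 12 mm thick along x (lid x 14 to 26); the eye's outside reaches lid y 110.5.
- bolt (a joint): Barrel bolt sliding along the dock's +x: 0 = drawn back, 0.048 m = pushed fully forward (stop); starts at 0 to 0.012. Stays where it is left; takes about 2 N to slide. Its guides are blocks at dock x -22 to -10 and -112 to -100, y 88 to 108, tops z 83, on a pedestal with top z 66 mm.
- bolt_knob (a point): Middle of the bolt's knob, a red upright cylinder 14 mm across, z 95 to 117 mm over the bench, on a 9 mm stem above the rod (axis at dock y 98, z 75). Drawn back it stands at dock x -90 mm, forward at -42.
- bolt_tip (a point): Tip of the bolt, a steel rod 8 mm across with a tapered end, 80 mm ahead of the knob: dock x -10 mm drawn back, 38 mm fully forward.
- amber_bottle: Bystander: amber bottle with blue cap, 72 mm across, 140 mm high. Origin: centre of its foot.
- clear_bottle: Bystander: clear glass bottle with grey cap, 84 mm across, 170 mm high. Origin: centre of its foot.
- beaker: Bystander: glass beaker, 68 mm across, 85 mm high. Origin: centre of its foot.
- column: Bystander: steel chromatography column with green end plugs, 176 mm long, 15 mm high, lying behind the dock. Origin: centre of its underside.
- wrench: Bystander: open-ended wrench, 130 mm, lying behind the dock. Origin: at its underside.
- pen: Bystander: green pen, 140 mm, lying on a notepad. Origin: underside, near its middle.
- empty_rack: Bystander: empty grey vial rack, 122 x 50 x 30 mm, on the bench. Origin: centre of its underside.
There are look-alikes about, which are no part of the job. Leave any yellow look-alike of the lid alone.

How it is judged:
On the way, in this order (a step that is already met when the one before it is completed fails the run):
1. both racks stand fully home in their lanes (x of blue_rack in the frame of dock between -0.005 and 0.005 m and z of blue_rack in the frame of dock between 0.03 and 0.038 m and angle between each of blue_rack, green_rack's own z axis and vertical below 0.06 rad and x of green_rack in the frame of dock between -0.005 and 0.005 m and z of green_rack in the frame of dock between 0.03 and 0.038 m), for 0.2 s.
2. the lid is seated over the racks, flat and square (all of step 1 and x of lid in the frame of dock between -0.006 and 0.006 m and y of lid in the frame of dock between -0.006 and 0.006 m and z of lid in the frame of dock between 0.059 and 0.069 m and angle between lid's own z axis and vertical below 0.04 rad and angle between the x axis of lid and the x axis of dock, either way round below 0.08 rad), for 0.2 s.
3. the bolt's tip is through the keeper eye (all of step 2 and x of bolt_tip in the frame of lid above 0.03 m and y of bolt_tip in the frame of lid between 0.0885 and 0.1075 m and z of bolt_tip in the frame of lid between 0.003 and 0.019 m), for 0.2 s.
At the end, for the whole second after the job is handed in: Both racks home (within 5 mm of the rear stop, upright on the plate), the lid resting on the wall tops (height within 5 mm, centred within 6 mm, flat within 0.04 rad, square within 0.08 rad), the bolt's tip at least 4 mm out of the far side of the lid's keeper eye, everything at rest (all of step 3 and linear speed of each of lid, blue_rack, green_rack below 0.02 m/s); the robot touches nothing.
It fails at once if the lid is dropped (falls free faster than 0.6 m/s, a drop of about 2 cm) (contact force between the fingers and lid below 0.3 N and linear speed of lid above 0.6 m/s).
It fails at once if a bystander is moved by more than 3 cm (distance of any of amber_bottle, clear_bottle, beaker, column, wrench, pen, empty_rack from where it was at the start of the episode above 0.03 m).
It also fails if it takes over 48 s, if anything falls off the work surface, if the arm or the gripper's body presses on something with over 40 N, if the wrist force passes 120 N, or if a joint passes its speed limit or range.

## Robot

A 6-joint arm with a two-finger parallel gripper is mounted at the origin on the work surface. World frame = base frame: x ahead of the robot, y to its left, z up, the work surface at z = 0. Lengths are in m, angles in rad, forces in N, time in s.
With the tool pointing down it reaches from about 0.375 to 0.75 m from the base axis. Payload 9 kg.
Tool frame: the origin (TCP) lies midway between the tips of the shut fingers; the grasp point (between the pads) lies grip_depth behind it (grip_depth is the distance from the TCP to the grasp point, in m); z points along the fingers, y is the direction in which the jaws open and shut (so a half turn about z gives the same grasp; the last joint's range is limited). The gripper opens to 85 mm and grips with 20 to 120 N. Pads are 22 mm wide; open, the fingers measure 114 mm over their backs; the gripper's body (76 mm by 85 mm) begins 54 mm behind the grasp point. The pads swing forward as they close: fully open they stand 13 mm farther back than shut.
Start: joints at [-1.42, 0.104, 0.097, 1.564, 0, 1.353], TCP at [0.216, -0.56, 0.192] pointing down, gripper open.
Joint ranges: [-2.99, 2.99], [-0.84, 1.86], [-1.1, 1.16], [-1.84, 2.11], [-1.51, 1.56], [-3.14, 3.14]. Speed limits (rad/s): [2.22, 2.22, 2.57, 3.14, 3.14, 3.14].

## Interface

Orientations are given as a rotation vector (axis times angle).
In Python, from plant import * gives the robot as it stands.
- The arm moves only by the tool jog_arm, never from a script. Its argument "deltas" is a list of rows, each a list of 5 numbers: the shift along the tool's x, y, z in units of 25 mm (1.0 is 25 mm), then the turn about the tool's z in units of 5 degrees (1.0 is 5 degrees), then the finger opening in mm, from 0 to 85.4. A call has 1 to 8 rows; each row is the pose to reach, as a shift and turn from the pose commanded when the call began, along the tool's axes at that moment; what a row does not reach only later rows make up. A row lasts 1/8 s, in which the tool goes at most 62.5 mm and 10.7 degrees, less where a joint would pass 70% of its speed; a pose out of reach is approached as far as the arm can. A call with a gripper value outside its range is refused whole. The fingers move at their own pace and stop on an object; "grip_force" is the grip in N (left out, the last holds). Time passes only in rows, so rows that repeat a pose let the fingers close. It gives the time, the measured TCP pose, the force and the opening at its end, in the units of the state.
- observe(): the state, without advancing time (a new reading comes with each control period).
- camera(name): name is "scene" or "top" or "wrist"; returns the picture (420x560x3 uint8, red, green, blue); there is no depth.
- camera_params(name): a dict with "fov_y" (degrees; the focal length in pixels is half the picture's height over the tangent of half this angle, whatever the lens; pixels are square), "cx", "cy" (the principal point, pixels), "k1" (the pictures are not rectified: a ray, as slopes to the right and down, at radius r is drawn at 1 + k1 r^2 times it, then the intrinsics apply), "extrinsics" (4x4, takes a point from world to camera coordinates); the wrist camera has in their place "T_tool_cam" (4x4, takes a point from camera to tool coordinates, whose origin is the TCP and whose axes are the flange's). Camera axes: x right, y up, looking along -z (the intrinsics and any distortion apply to the point x, -y, -z); pixel columns grow to the right and rows downward; lengths in m; the calibration is good to about 2 mm. A picture is of the moment at which its call begins: read the wrist's pose just before it. camera_params takes no time and is no camera call.
- hand_in(): hands the job in, once; it reports no verdict.
Trained networks look in the newest picture that a camera, given by its name, has taken for a name from the list of things; names that differ only in an ending like _2 or _b are one class to them, and where a whole thing is asked for, a point or a joint stands for the part that bears it (a point fixed in the world has none). Each returns a list of dicts, best first, with "conf" (0 to 1); they miss things now and then, are a little off and sometimes report something else, mostly with a low value. They report only what shows in the picture. A call takes as long as a camera call. They do not tell look-alikes from the thing itself.
- masks_of(label, camera): "region" (420x560 bool, what is visible of it) and "extent" ([centre column, centre row, width, height] in pixels, round what is visible of it).
- pinpoint(label, camera): "pixel" ([column, row] in pixels: a listed point, or the origin of a listed thing).
The state is a dict: "t": time; "joint_pos": joint angles; "qd": joint speeds; "joint_efforts": joint torques, N m; "eef_pos": TCP position; "ee_rot": TCP orientation; "ft_force": force on the tool from outside, world axes, zero at the start; "wrist_torque": the same for the moment, N m; "gripper_width": opening from 0.0 (shut) to 1.0 (fully open).
Only numpy, scipy, OpenCV 4.12 (cv2) and the standard library are available. Lean on these libraries where they do the work, as an engineer would, in place of code of your own. Each camera call takes 0.05 s, during which the arm holds its last target.

## Working session

There is one attempt and no reset: what is moved stays moved. The work goes in short steps, Python scripts to look and compute and a tool call to move; the robot and the scene stay as the last step left them, time stands still between calls to the robot, and variables do not carry over. Pictures are saved under pics/ and viewed, and the job is handed in when it is done.

Besides the shell and the picture viewer there is one more tool, called after "Request:" by a JSON object that holds its "method" and its "body". jog_arm: Moves the arm, as the interface text tells. Its arguments: {"type":"object","properties":{"deltas":{"type":"array","items":{"type":"array","items":{"type":"number"}}},"grip_force":{"type":"number"}},"required":["deltas"]}

```bash
ls; mkdir -p pics; python3 - <<'E'
from plant import *
import cv2
o=observe()
for k,v in o.items(): print(k,v)
for n in ("scene","top","wrist"):
    im=camera(n); cv2.imwrite(f"pics/{n}0.png",im[:,:,::-1])
    print(n,camera_params(n))
try: print(grip_depth)
except Exception as e: print(e)
E
```

```text
pics
t 0.0
joint_pos [-1.41970343e+00  1.04699285e-01  9.64870942e-02  1.56392544e+00
  9.76720130e-06  1.35308993e+00]
qd [-0.00187015 -0.00166613  0.00018003  0.00192471 -0.00043465  0.0008244 ]
joint_efforts [-2.41395253e-03 -5.56931770e+01  5.03649259e+01  1.67318853e-02
 -3.49830652e-04 -2.42885221e-05]
eef_pos [ 0.21624624 -0.55926112  0.19133219]
ee_rot [-3.08701417e+00 -5.75785340e-01 -8.54586729e-05]
ft_force [-0.21799718  0.51173917 -0.33403325]
wrist_torque [-0.01944555  0.01155597  0.02550854]
gripper_width 0.9999675787619282
scene {'fov_y': 47.124601082631884, 'cx': 275.02241324626783, 'cy': 211.45455965027776, 'k1': -0.1325646969729017, 'extrinsics': array([[ 0.26240332,  0.96493776,  0.00629387, -0.08438655],
       [-0.82317224,  0.22043892,  0.52325342,  0.39791524],
       [ 0.50351957, -0.14248438,  0.85215388, -1.74344399],
       [ 0.        ,  0.        ,  0.        ,  1.        ]])}
top {'fov_y': 42.80691594617726, 'cx': 274.47165875842325, 'cy': 214.44798592576728, 'k1': 0.030447023717131386, 'extrinsics': array([[ 0.02631803, -0.99961423,  0.00887446, -0.07491906],
       [ 0.9935069 ,  0.02713813,  0.11048787, -0.52948414],
       [-0.11068608,  0.00590901,  0.99383785, -1.44868785],
       [ 0.        ,  0.        ,  0.        ,  1.        ]])}
wrist {'fov_y': 65.07765958231522, 'cx': 279.13302214593494, 'cy': 207.18977966209889, 'k1': 0.027475703784050697, 'T_tool_cam': array([[-9.81165078e-04,  9.50897404e-01,  3.09504707e-01,
         7.91851630e-02],
       [ 9.99998665e-01,  1.33735368e-03, -9.38668673e-04,
         4.67059072e-04],
       [-1.30649486e-03,  3.09503373e-01, -9.50897447e-01,
        -1.81780626e-01],
       [ 0.00000000e+00,  0.00000000e+00,  0.00000000e+00,
         1.00000000e+00]])}
0.0187
```

View pics/top0.png

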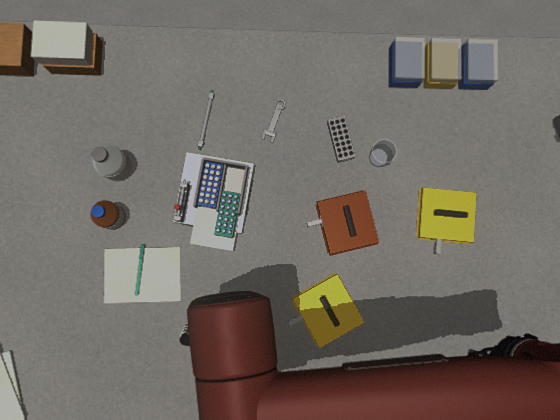

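View pics/scene0.png

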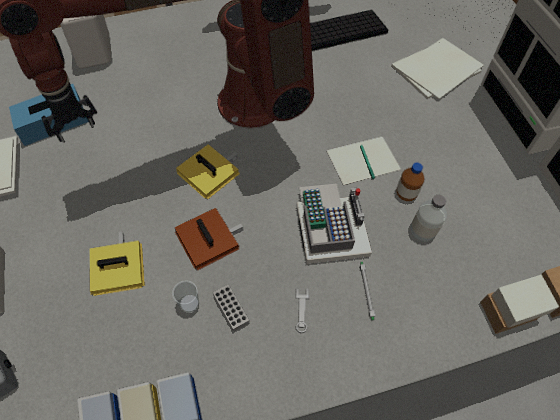

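The top picture shows these lid candidates: amber at (347,222) with its eye to the left, yellow at (447,214) and yellow at (328,310). The amber one fits the description. The green rack at (228,208) is the one standing out on the shelf, and the blue rack at (209,183) is home.

```bash
cat > h.py <<'E'
from plant import *
import numpy as np, cv2
from scipy.optimize import least_squares
from scipy.spatial.transform import Rotation as R
def intr(p): f=210/np.tan(np.radians(p['fov_y'])/2); return f,p['cx'],p['cy'],p['k1']
def ext(n):
    p=camera_params(n)
    if n!='wrist': return p,p['extrinsics']
    o=observe(); T=np.eye(4); T[:3,:3]=R.from_rotvec(o['ee_rot']).as_matrix(); T[:3,3]=o['eef_pos']
    return p,np.linalg.inv(T@p['T_tool_cam'])
def proj(P,n,pe=None):
    p,E=pe or ext(n); f,cx,cy,k=intr(p)
    P=np.atleast_2d(P); c=P@E[:3,:3].T+E[:3,3]
    s=np.stack([c[:,0],-c[:,1]],1)/(-c[:,2:3]); r2=(s**2).sum(1,keepdims=True)
    return s*(1+k*r2)*f+[cx,cy]
def back(px,z,n,pe=None):
    pe=pe or ext(n); p,E=pe
    f,cx,cy,k=intr(p); d=(np.array(px,float)-[cx,cy])/f; s=d.copy()
    for _ in range(20): s=d/(1+k*(s@s))
    ray=E[:3,:3].T@np.array([s[0],-s[1],-1]); C=-E[:3,:3].T@E[:3,3]
    return C+ray*(z-C[2])/ray[2]
def fit(obs,x0):
    # obs: list of (cam/pe, pixel, local xyz); pose x,y,yaw with z0 given in local
    def T(x,l): c,s=np.cos(x[2]),np.sin(x[2]); return np.array([x[0]+c*l[0]-s*l[1],x[1]+s*l[0]+c*l[1],l[2]])
    fn=lambda x: np.concatenate([(proj(T(x,l),None,pe)[0]-px) for pe,px,l in obs])
    r=least_squares(fn,x0,loss='soft_l1',f_scale=2.0); return r.x, fn(r.x).reshape(-1,2)
E
python3 - <<'E'
from h import *
for n in ("top","scene"):
    camera(n)
    for l in "dock right_lane_home left_lane_home lid_seat blue_rack green_rack lid lid_handle keeper_eye bolt_knob bolt_tip".split():
        r=pinpoint(l,n)
        print(n,l,[(np.round(d['pixel'],1).tolist(),round(d['conf'],2)) for d in r[:4]])
E
```

```text
top dock [([221.3, 191.1], 0.66), ([375.1, 158.6], 0.27)]
top right_lane_home [([226.3, 186.0], 0.78), ([209.7, 188.1], 0.45)]
top left_lane_home [([211.7, 184.1], 0.84)]
top lid_seat [([223.9, 187.7], 0.58), ([210.5, 187.3], 0.31)]
top blue_rack [([206.5, 189.9], 0.74)]
top green_rack [([223.8, 216.2], 0.95)]
top lid [([329.0, 311.5], 0.96), ([444.6, 215.1], 0.69), ([224.8, 215.7], 0.66), ([344.3, 222.9], 0.59)]
top lid_handle [([329.9, 315.6], 0.91), ([453.7, 216.3], 0.8), ([350.0, 219.4], 0.69)]
top keeper_eye [([310.4, 223.8], 0.86), ([434.6, 250.0], 0.76), ([346.8, 220.9], 0.32)]
top bolt_knob [([212.5, 184.2], 0.64), ([177.4, 204.6], 0.61)]
top bolt_tip [([189.1, 178.7], 0.56)]
scene dock [([327.1, 233.2], 0.66)]
scene right_lane_home [([318.7, 231.0], 0.65)]
scene left_lane_home [([337.1, 226.4], 0.61)]
scene lid_seat [([326.9, 223.4], 0.76)]
scene blue_rack [([336.2, 228.9], 0.81)]
scene green_rack [([314.1, 210.4], 0.56)]
scene lid [([205.0, 173.9], 0.73), ([114.2, 268.7], 0.68), ([204.8, 240.2], 0.6)]
scene lid_handle [([206.2, 163.3], 0.78), ([205.2, 232.9], 0.69), ([111.6, 259.6], 0.69)]
scene keeper_eye [([236.1, 230.5], 0.9), ([123.3, 237.9], 0.88), ([233.8, 156.2], 0.68), ([303.2, 313.2], 0.28)]
scene bolt_knob [([356.8, 188.6], 0.6)]
scene bolt_tip [([361.7, 221.0], 0.5)]
```

```bash
python3 - <<'E'
import cv2
im=cv2.imread("pics/top0.png")
a=cv2.resize(im[140:260,160:270],None,fx=5,fy=5,interpolation=cv2.INTER_CUBIC)
cv2.imwrite("pics/c_dock.png",a)
b=cv2.resize(im[175:265,295:390],None,fx=6,fy=6,interpolation=cv2.INTER_CUBIC)
cv2.imwrite("pics/c_lid.png",b)
im=cv2.imread("pics/scene0.png")
cv2.imwrite("pics/c_sc.png",cv2.resize(im[165:275,170:380],None,fx=3.8,fy=3.8,interpolation=cv2.INTER_CUBIC))
E
```

```text
(no output)
```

View pics/c_dock.png

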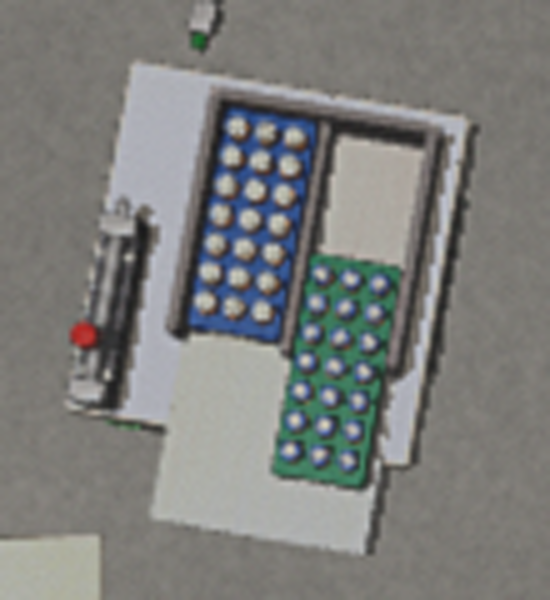

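View pics/c_lid.png

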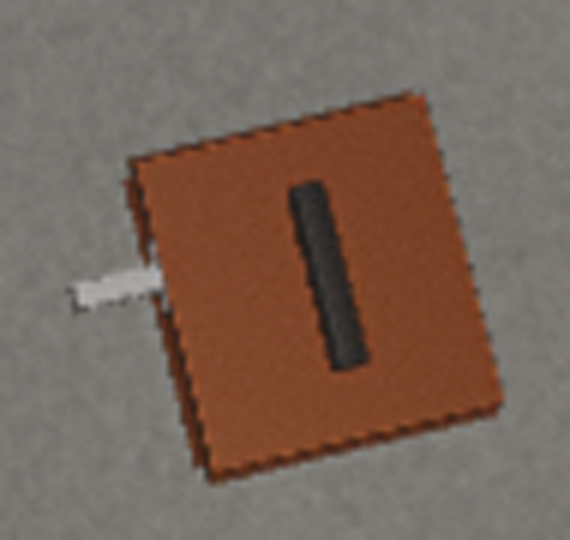

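View pics/c_sc.png

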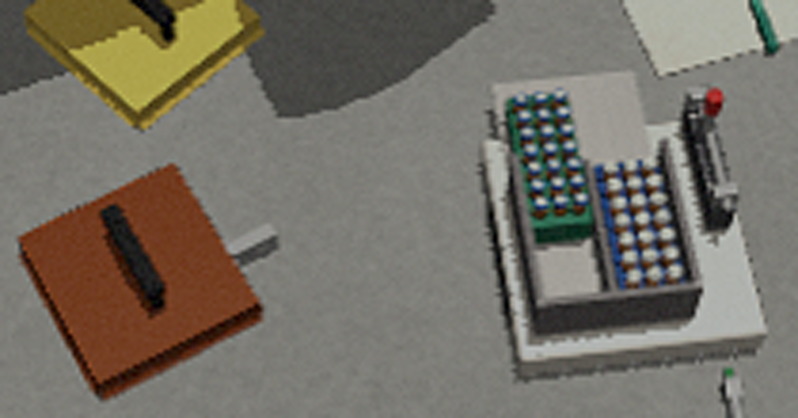

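```bash
python3 - <<'E'
from h import *
pt=ext('top'); ps=ext('scene')
cv=lambda u,v,x0,y0,f:np.array([(u+.5)/f-.5+x0,(v+.5)/f-.5+y0])
D=[((152,518),(-166,60,34)),((368,553),(-166,-60,34)),((213,90),(67,62.5,84)),((441,128),(67,-62.5,84)),((170,327),(-67,62.5,84)),((403,375),(-67,-62.5,84)),((132,62),(85,118,34)),((468,118),(85,-75,34))]
obs=[(pt,cv(*p,160,140,5),np.array(l)/1000) for p,l in D]
S=[((530,333-27),(67,-62.5,84)),((700,287),(67,62.5,84)),((493,83),(-166,-60,34)),((632,72),(-166,60,34))]
obs2=[(ps,cv(*p,170,165,3.8),np.array(l)/1000) for p,l in S]
for o in (obs,obs2,obs+obs2):
    x,r=fit(o,[0.53,0.05,-.15]); print('dock',x.round(4),np.degrees(x[2]).round(2)); print(r.round(1).tolist())
L=[((130,158),(74,69.5,25)),((420,93),(74,-69.5,25)),((502,408),(-74,-69.5,25)),((210,482),(-74,69.5,25)),((330,275),(0,0,59))]
obs=[(pt,cv(*p,295,175,6),np.array(l)/1000) for p,l in L]
S=[((20,240),(-74,-69.5,25)),((177,165),(-74,69.5,25)),((262,312),(74,69.5,25)),((102,390),(74,-69.5,25))]
obs2=[(ps,cv(*p,170,165,3.8),np.array(l)/1000) for p,l in S]
for o in (obs,obs2,obs+obs2):
    x,r=fit(o,[0.5,-0.25,.2]); print('lid',x.round(4),np.degrees(x[2]).round(2)); print(r.round(1).tolist())
# green rack: top corners in dock crop
for p in ((273,472),(366,487),(310,253),(405,268)): print('green',back(cv(*p,160,140,5),.064,'top').round(4))
print('knob',back(cv(84,334,160,140,5),.117,'top').round(4))
o=observe(); print(o['t'],o['eef_pos'],R.from_rotvec(o['ee_rot']).as_matrix().round(3))
E
```

```text
dock [ 0.5997  0.0852 -0.1393] -7.98
[[-0.0, 0.7], [0.2, 1.0], [-0.1, -0.5], [0.3, -0.4], [-0.5, 1.0], [-0.7, -0.9], [-0.1, -0.5], [1.1, -0.3]]
dock [ 0.5965  0.0821 -0.1593] -9.13
[[0.6, -0.3], [-0.4, 0.5], [-0.6, 0.0], [0.4, -0.2]]
dock [ 0.5988  0.0844 -0.1442] -8.26
[[-0.0, 0.9], [0.1, 1.4], [0.4, -0.2], [0.6, 0.0], [-0.3, 1.2], [-0.6, -0.4], [0.3, -0.4], [1.5, 0.2], [2.0, 0.4], [0.9, 0.7], [-0.5, 0.7], [0.5, 0.0]]
lid [ 0.5166 -0.2626  0.2609] 14.95
[[0.2, 0.9], [0.3, 0.3], [0.1, -0.5], [-0.2, -1.1], [-0.5, 0.3]]
lid [ 0.5201 -0.2647  0.2559] 14.66
[[0.1, 0.3], [0.2, 0.6], [0.2, -0.8], [-0.6, -0.1]]
lid [ 0.5178 -0.2634  0.259 ] 14.84
[[0.6, 0.5], [0.7, -0.1], [0.4, -0.9], [0.1, -1.6], [-0.2, -0.2], [0.4, -0.3], [0.4, -0.1], [0.5, -1.6], [-0.2, -0.8]]
green [0.4704 0.0996 0.064 ]
green [0.4636 0.0495 0.064 ]
green [0.5895 0.0842 0.064 ]
green [0.5828 0.0326 0.064 ]
knob [0.5356 0.1946 0.117 ]
1.35 [ 0.21631045 -0.55968431  0.192105  ] [[ 0.933  0.36   0.   ]
 [ 0.36  -0.933 -0.   ]
 [-0.     0.    -1.   ]]
```

Request:
{"method": "jog_arm", "body": {"deltas": [[1.0,-1.2,0,-2,0],[2.2,-2.6,0,-4,0],[3.4,-4.0,0,-6,0],[4.5,-5.5,0,-8,0],[5.7,-6.9,0,-10,0],[6.8,-8.3,0,-12,0],[8.0,-9.7,0,-14,0],[9.1,-11.1,0,-16,0]]}}

```text
t: 2.35
eef_pos: [0.3288, -0.2175, 0.1922]
ee_rot: [1.988, 2.431, -0.0]
ft_force: [1.3, 0.1, 0.3]
gripper_width: -0.002
```

```bash
cat > st.py <<'E'
from h import *
import sys
# dock/lid pose & target printing
try:
    import json; P=json.load(open('poses.json'))
except Exception: P=dict(dock=[.599,.0845,-.1435],lid=[.5173,-.263,.26])
def st(o=None):
    o=o or observe(); M=R.from_rotvec(o['ee_rot']).as_matrix()
    return np.array(o['eef_pos']),M,np.arctan2(M[1,0],M[0,0]),o
def w(frame,l): x,y,a=P[frame]; c,s=np.cos(a),np.sin(a); return np.array([x+c*l[0]-s*l[1],y+s*l[0]+c*l[1],l[2]])
def loc(frame,p): x,y,a=P[frame]; c,s=np.cos(a),np.sin(a); d=np.array(p)-[x,y,0]; return np.array([c*d[0]+s*d[1],-s*d[0]+c*d[1],d[2]])
def go(pos,yaw):
    p,M,a,o=st(); d=M.T@(np.array(pos)-p)/.025
    dy=(yaw-a+np.pi)%(2*np.pi)-np.pi
    print('t',round(o['t'],2),'pos',p.round(4),'yaw',np.degrees(a).round(2),'q',np.round(o['joint_pos'],2),'ft',np.round(o['ft_force'],1),'grip',round(o['gripper_width'],3))
    print('delta units',d.round(2),'turn',round(-np.degrees(dy)/5,2))
E
python3 - <<'E'
from st import *
go(w('dock',(-.17,-.0295,.192)),P['dock'][2]+np.pi)
E
```

```text
t 2.35 pos [ 0.3288 -0.2175  0.1922] yaw 101.44 q [-0.92 -0.54 -0.46  1.65  0.    0.45] ft [1.3 0.1 0.3] grip -0.002
delta units [10.87  6.19  0.  ] turn -14.07
```

Request:
{"method": "jog_arm", "body": {"deltas": [[1.5,0.9,0,-2,0],[3.1,1.8,0,-4,0],[4.7,2.7,0,-6,0],[6.3,3.6,0,-8,0],[7.9,4.5,0,-10,0],[9.5,5.4,0,-12,0],[10.9,6.2,0,-14,0],[10.9,6.2,0,-14,0]]}}

```text
t: 3.35
eef_pos: [0.4281, 0.0806, 0.192]
ee_rot: [-0.234, -3.133, -0.0]
ft_force: [-0.7, -0.4, -0.2]
gripper_width: 0.003
```

```bash
python3 - <<'E'
from st import *
go(w('dock',(-.17,-.0295,.045)),P['dock'][2]+np.pi)
pe=ext('wrist'); im=camera('wrist'); cv2.imwrite('pics/w1.png',im[:,:,::-1]); import pickle; pickle.dump(pe,open('w1.pkl','wb'))
# overlay
pts=[(-166,60,34),(-166,-60,34),(67,62.5,84),(67,-62.5,84),(-67,62.5,84),(-67,-62.5,84),(85,118,34),(85,-75,34),(-115,118,34)]
v=im[:,:,::-1].copy()
for q in pts:
    u=proj(w('dock',np.array(q)/1000),None,pe)[0]; print(q,u.round(1)); cv2.drawMarker(v,tuple(int(round(k)) for k in u),(0,0,255),cv2.MARKER_CROSS,10,1)
cv2.imwrite('pics/w1o.png',v)
E
```

```text
t 3.35 pos [0.4281 0.0806 0.192 ] yaw 171.45 q [-0.12 -0.4  -0.36  1.61  0.    0.03] ft [-0.7 -0.4 -0.2] grip 0.003
delta units [ 0.06 -0.05  5.88] turn -0.07
(-166, 60, 34) [363.7 180.8]
(-166, -60, 34) [250.1 181.6]
(67, 62.5, 84) [362.5 394.2]
(67, -62.5, 84) [250.9 394.3]
(-67, 62.5, 84) [371.4 288.8]
(-67, -62.5, 84) [246.7 289.3]
(85, 118, 34) [395.6 371.9]
(85, -75, 34) [244.9 372.1]
(-115, 118, 34) [413.4 225.7]
```

View pics/w1o.png

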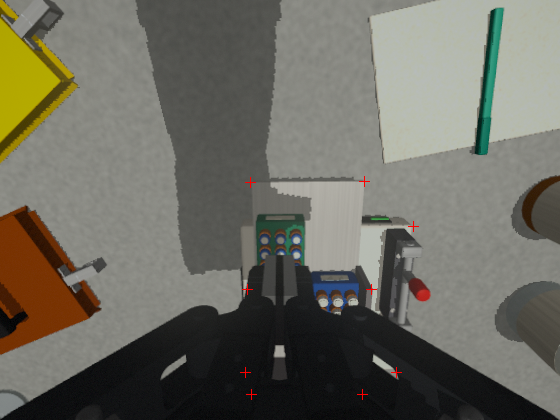

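The red crosses from my dock pose sit on the shelf corners (250,181) and (363,181) and on the wall ends, so the pose is good to about 1 mm. The green rack's rear face is at about (280,216). Next I descend behind it and push.

Request:
{"method": "jog_arm", "body": {"deltas": [[0,0,2,0,0],[0,0,4,0,0],[0,0,5.8,-0.1,0],[0,0,5.8,-0.1,0],[-0.8,-0.05,5.8,-0.1,0],[-1.4,-0.05,5.8,-0.1,0],[-2.0,-0.05,5.8,-0.1,0],[-2.6,-0.05,5.8,-0.1,0]]}}

```text
t: 4.4
eef_pos: [0.494, 0.0662, 0.05]
ee_rot: [0.232, 3.13, -0.001]
ft_force: [-0.0, 0.2, 0.7]
gripper_width: 0.001
```

```bash
python3 - <<'E'
from st import *
go(w('dock',(-.072,-.0295,.047)),P['dock'][2]+np.pi)
print(loc('dock',st()[0]).round(4))
im=camera('top'); cv2.imwrite('pics/t1.png',cv2.resize(im[140:260,160:270,::-1],None,fx=5,fy=5,interpolation=2))
E
```

```text
t 4.4 pos [0.494  0.0662 0.05  ] yaw 171.52 q [-0.13 -0.19 -0.45  1.31 -0.    0.02] ft [-0.   0.2  0.7] grip 0.001
delta units [-1.17  0.15  0.12] turn -0.05
[-0.1013 -0.0331  0.05  ]
```

View pics/t1.png

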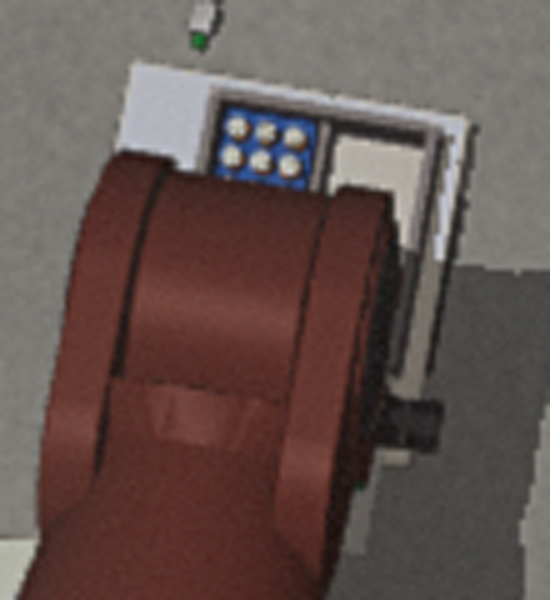

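Request:
{"method": "jog_arm", "body": {"deltas": [[-0.4,0.1,0.1,0,0],[-0.7,0.14,0.1,0,0],[-0.95,0.14,0.1,0,0],[-0.95,0.14,0.1,0,0]]}}

```text
t: 4.95
eef_pos: [0.5162, 0.0671, 0.0446]
ee_rot: [-0.229, -3.133, 0.0]
ft_force: [-0.1, -0.1, -0.2]
gripper_width: 0.001
```

```bash
python3 - <<'E'
from st import *
go(w('dock',(-.072,-.0295,.047)),P['dock'][2]+np.pi)
print(loc('dock',st()[0]).round(4))
pe=ext('wrist'); im=camera('wrist'); cv2.imwrite('pics/w2.png',im[:,:,::-1]); im=camera('scene'); cv2.imwrite('pics/s2.png',cv2.resize(im[165:275,270:380,::-1],None,fx=5,fy=5,interpolation=2))
E
```

```text
t 4.95 pos [0.5162 0.0671 0.0446] yaw 171.63 q [-0.12 -0.11 -0.39  1.3  -0.    0.02] ft [-0.1 -0.1 -0.2] grip 0.001
delta units [-0.3  -0.02 -0.09] turn -0.03
[-0.0795 -0.029   0.0446]
```

View pics/w2.png

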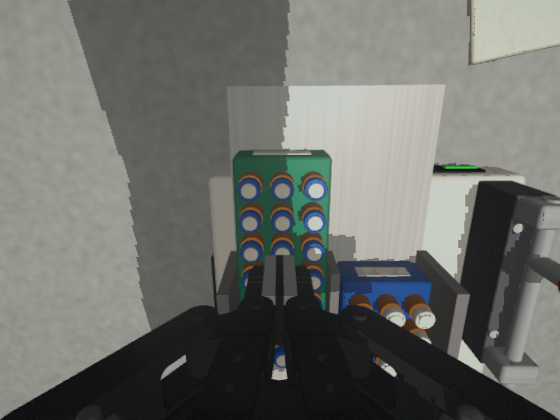

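View pics/s2.png

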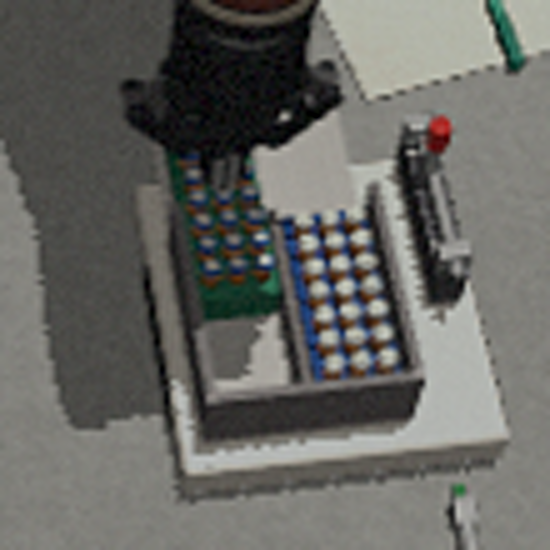

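```bash
python3 - <<'E'
from st import *
pe=ext('wrist')
for p in ((234,155),(330,153),(228,86),(445,85)):
    for z in (.064,.034): print(p,z,loc('dock',back(p,z,None,pe)).round(4))
print(proj(st()[0],None,pe), proj(w('dock',(-.0795,-.0295,.117)),None,pe))
print(camera_params('wrist')['T_tool_cam'].round(3))
cv2.imwrite('pics/w2c.png',cv2.resize(cv2.imread('pics/w2.png')[140:400,180:360],None,fx=3,fy=2.3))
E
```

```text
(234, 155) 0.064 [-0.1332 -0.0517  0.064 ]
(234, 155) 0.034 [-0.1285 -0.0559  0.034 ]
(330, 153) 0.064 [-0.1341 -0.0045  0.064 ]
(330, 153) 0.034 [-0.1295  0.      0.034 ]
(228, 86) 0.064 [-0.165 -0.053  0.064]
(228, 86) 0.034 [-0.1662 -0.0574  0.034 ]
(445, 85) 0.064 [-0.1647  0.0466  0.064 ]
(445, 85) 0.034 [-0.1659  0.0606  0.034 ]
[[280.36420481 238.76880935]] [[279.35331463 314.31418755]]
[[-0.001  0.951  0.308  0.079]
 [ 1.     0.     0.002 -0.   ]
 [ 0.002  0.308 -0.951 -0.182]
 [ 0.     0.     0.     1.   ]]
```

View pics/w2c.png

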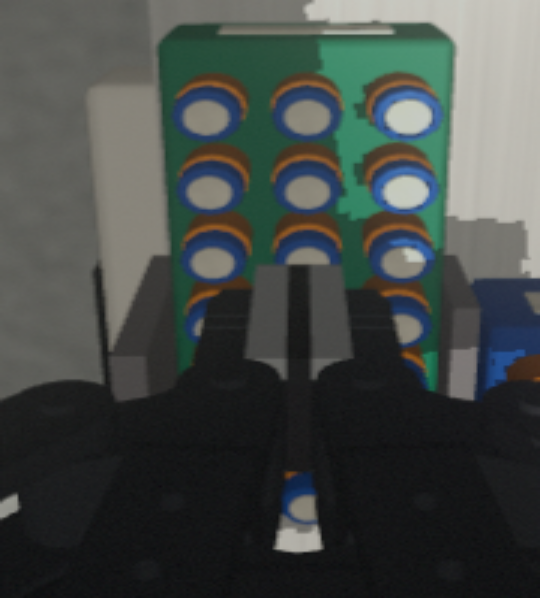

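```bash
python3 - <<'E'
from st import *
p=st()[0]
im=camera('scene').copy()[:,:,::-1]
a=cv2.resize(im[150:250,270:370],None,fx=6,fy=6,interpolation=2)
for z in (.0446,.08,.1):
    u=proj([p[0],p[1],z],'scene')[0]; print(z,u)
    cv2.drawMarker(a,(int((u[0]-270+.5)*6),int((u[1]-150+.5)*6)),(255,0,255),cv2.MARKER_CROSS,14,1)
cv2.imwrite('pics/s3.png',a)
E
```

```text
0.0446 [313.40783582 207.63406385]
0.08 [314.29199544 201.30091861]
0.1 [314.80733074 197.6037418 ]
```

View pics/s3.png

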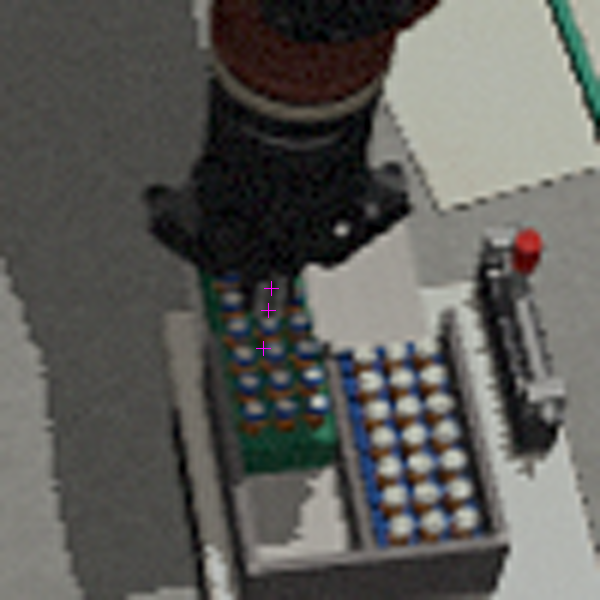

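Request:
{"method": "jog_arm", "body": {"deltas": [[0,0,-0.5,0,0],[0,0,-0.5,0,0]]}}

```text
t: 5.35
eef_pos: [0.5169, 0.0671, 0.0587]
ee_rot: [0.229, 3.131, -0.0]
ft_force: [1.0, 0.0, -0.2]
gripper_width: 0.003
```

```bash
python3 - <<'E'
from st import *
go(w('dock',(-.072,-.0295,.047)),P['dock'][2]+np.pi)
print(observe()['joint_efforts'])
pe=ext('wrist'); im=camera('wrist'); cv2.imwrite('pics/w3.png',cv2.resize(im[140:400,180:360,::-1],None,fx=3,fy=2.3))
im=camera('scene')[:,:,::-1];cv2.imwrite('pics/s4.png',cv2.resize(im[150:250,270:370],None,fx=6,fy=6,interpolation=2))
print(proj(st()[0],None,pe))
E
```

```text
t 5.35 pos [0.5169 0.0671 0.0587] yaw 171.63 q [-0.12 -0.12 -0.37  1.32 -0.    0.02] ft [ 1.   0.  -0.2] grip 0.003
delta units [-0.27 -0.02  0.47] turn -0.03
[ 6.18378818e-02 -4.35621321e+01  4.97032714e+01  3.54490271e-01
 -1.01281112e-04  4.25678547e-05]
[[280.32171936 237.06477036]]
```

View pics/w3.png

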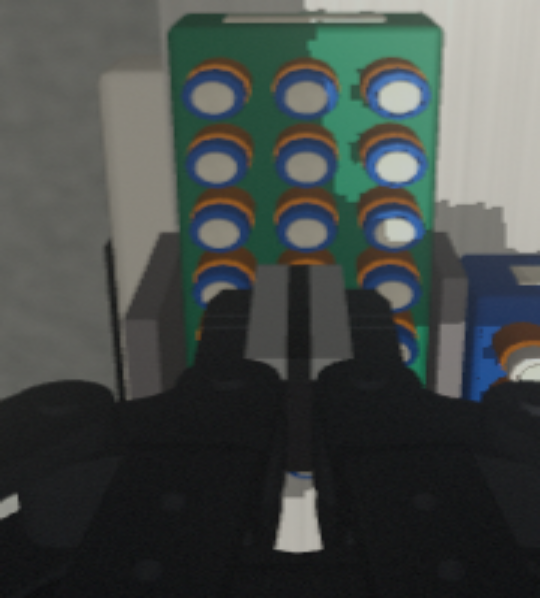

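View pics/s4.png

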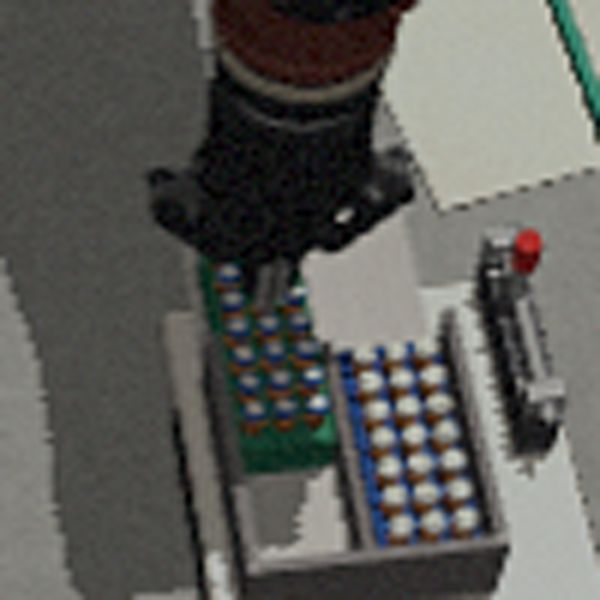

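```bash
python3 - <<'E'
from st import *
pe=ext('wrist'); p,M,a,o=st()
for x in (0,.011):
  for z in (0,-.015,-.025,-.035,-.045): print(x,z,proj(p+M@[x,.0145,z],None,pe)[0].round(1))
camera('wrist')
im=camera('wrist')
cv2.imwrite('pics/w4.png',cv2.resize(im[220:320,220:340,::-1],None,fx=6,fy=6,interpolation=2))
g=camera('scene')[:,:,::-1]; cv2.imwrite('pics/s5.png',cv2.resize(g[175:225,290:340],None,fx=12,fy=12,interpolation=2))
E
```

```text
0 0 [304.6 238.8]
0 -0.015 [306.5 249.6]
0 -0.025 [308.  257.7]
0 -0.035 [309.7 266.9]
0 -0.045 [311.5 277.2]
0.011 0 [305.  221.5]
0.011 -0.015 [307.  231.2]
0.011 -0.025 [308.5 238.5]
0.011 -0.035 [310.3 246.6]
0.011 -0.045 [312.2 255.9]
```

View pics/w4.png

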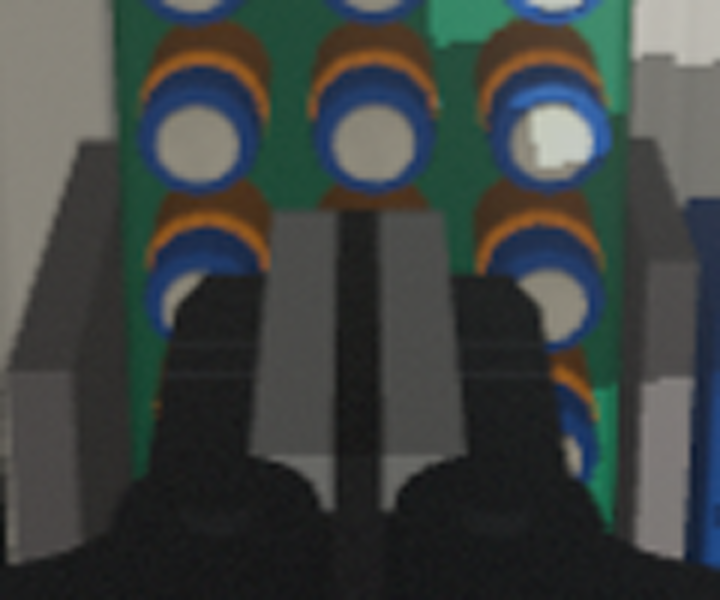

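View pics/s5.png

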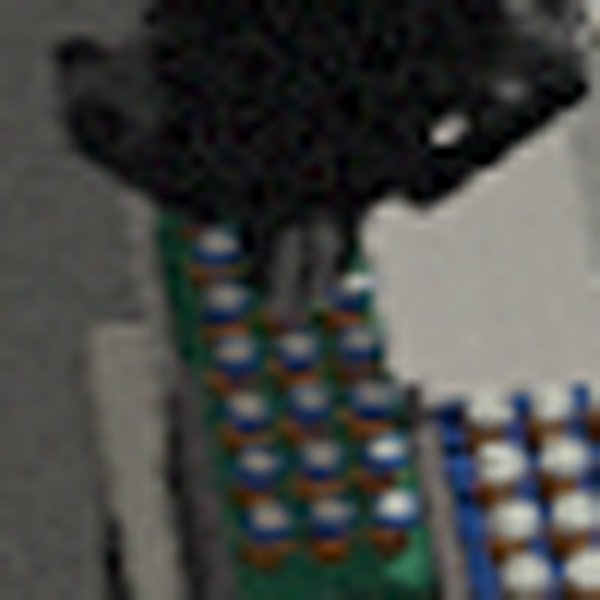

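The fingertips in the wrist picture end at row 255, while the reported TCP projects to row 238. The hand passed over the rack without touching it: the rack hasn't moved and the force reads about 0. So the visible tips are about 25–40 mm behind the reported TCP. I'll back out and touch down gently on the shelf to measure this.

Request:
{"method": "jog_arm", "body": {"deltas": [[0,0,-2,0,0],[1.9,0,-2,0,0],[3.8,0,-2,0,0],[3.8,0,-1,0,0],[3.8,0,0.4,0,0],[3.8,0,0.8,0,0],[3.8,0,0.8,0,0]]}}

```text
t: 6.48
eef_pos: [0.4216, 0.081, 0.037]
ee_rot: [-0.229, -3.132, 0.0]
ft_force: [0.3, 0.1, 0.3]
gripper_width: -0.0
```

Request:
{"method": "jog_arm", "body": {"deltas": [[0,0,0.2,0,0],[0,0,0.2,0,0]]}}

```text
t: 6.72
eef_pos: [0.4224, 0.081, 0.0326]
ee_rot: [0.229, 3.133, -0.0]
ft_force: [0.1, 0.1, 0.7]
gripper_width: -0.002
```

```bash
python3 - <<'E'
from st import *
go(w('dock',(-.172,-.0295,.034)),P['dock'][2]+np.pi)
im=camera('wrist')
cv2.imwrite('pics/w5.png',im[:,:,::-1])
g=camera('scene')[:,:,::-1]; cv2.imwrite('pics/s6.png',cv2.resize(g[140:240,260:380],None,fx=6,fy=6,interpolation=2))
E
```

```text
t 6.72 pos [0.4224 0.081  0.0326] yaw 171.63 q [-0.12 -0.41 -0.66  1.32 -0.    0.03] ft [0.1 0.1 0.7] grip -0.002
delta units [-0.09 -0.03 -0.06] turn -0.03
```

View pics/w5.png

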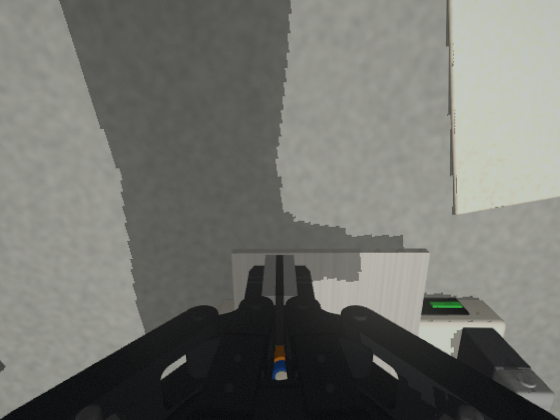

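View pics/s6.png

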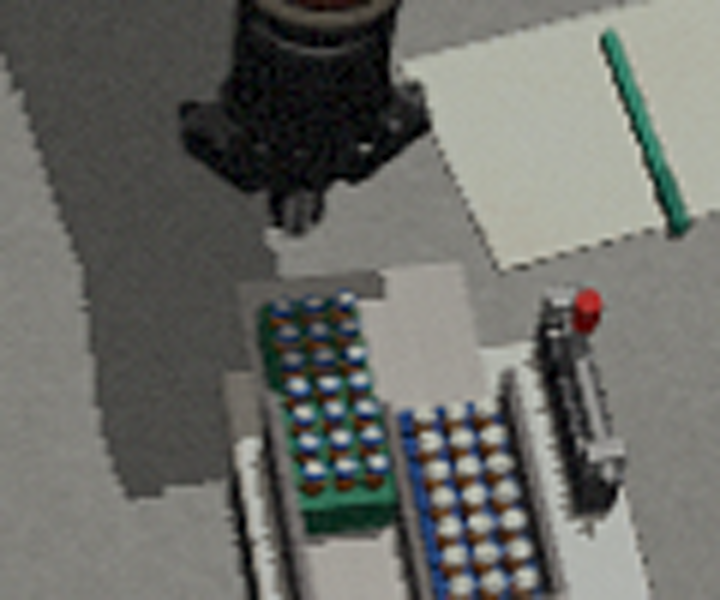

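```bash
python3 - <<'E'
from st import *
p,M,a,o=st(); pw=ext('wrist'); ps=ext('scene')
f=lambda q: np.concatenate([proj(p+M@q,None,pw)[0]-[280,255],proj(p+M@q,None,ps)[0]-[309.2,178.0]])
r=least_squares(f,[0,0,-.03]); print(r.x,r.fun)
print(proj(p,None,ps), [proj(p+M@[0,0,z],None,ps)[0].round(1).tolist() for z in (-.02,-.03,-.04,-.05)])
import plant; print([n for n in dir(plant) if not n.startswith('__')])
E
```

```text
[ 0.00377392 -0.00019666 -0.02945786] [ 0.08605282  0.01397191 -0.52951897  0.00696667]
[[308.31051089 184.41953502]] [[308.7, 180.8], [308.9, 178.9], [309.1, 177.0], [309.4, 175.1]]
['PlanningError', 'camera', 'camera_params', 'grip_depth', 'hand_in', 'masks_of', 'observe', 'pinpoint']
```

Both cameras put the physical fingertips about 30 mm behind the reported TCP. I'll confirm by touching the shelf in small steps.

Request:
{"method": "jog_arm", "body": {"deltas": [[-0.5,0,0.3,0,0],[-0.5,0,0.8,0,0],[-0.5,0,0.8,0,0]]}}

```text
t: 7.2
eef_pos: [0.4331, 0.0794, 0.0109]
ee_rot: [-0.229, -3.131, -0.0]
ft_force: [-0.3, 0.2, -0.7]
gripper_width: 0.001
```

Request:
{"method": "jog_arm", "body": {"deltas": [[0,0,0.1,0,0],[0,0,0.15,0,0]]}}

```text
t: 7.45
eef_pos: [0.4343, 0.0792, 0.0084]
ee_rot: [0.229, 3.133, -0.0]
ft_force: [0.2, -0.7, -0.2]
gripper_width: 0.003
```

Request:
{"method": "jog_arm", "body": {"deltas": [[0,0,0.1,0,0],[0,0,0.15,0,0]]}}

```text
t: 7.7
eef_pos: [0.4343, 0.0792, 0.0045]
ee_rot: [0.229, 3.133, -0.0]
ft_force: [-0.5, 0.1, -0.1]
gripper_width: 0.0
```

Request:
{"method": "jog_arm", "body": {"deltas": [[0,0,0.1,0,0],[0,0,0.12,0,0]]}}

```text
t: 7.95
eef_pos: [0.4342, 0.0792, 0.0013]
ee_rot: [-0.229, -3.133, 0.0]
ft_force: [0.6, 0.3, -0.0]
gripper_width: 0.002
```

Request:
{"method": "jog_arm", "body": {"deltas": [[0,0,0.1,0,0],[0,0,0.12,0,0]]}}

```text
t: 8.2
eef_pos: [0.4343, 0.0792, -0.0016]
ee_rot: [-0.229, -3.133, 0.0]
ft_force: [0.5, 0.1, 0.3]
gripper_width: -0.003
```

```bash
python3 - <<'E'
from st import *
go(w('dock',(-.157,-.0295,.0)),P['dock'][2]+np.pi)
pe=ext('wrist'); im=camera('wrist')[:,:,::-1].copy()
for q in [(-166,60,34),(-166,-60,34),(-115,60,34),(-115,118,34)]:
    u=proj(w('dock',np.array(q)/1000),None,pe)[0]; cv2.drawMarker(im,tuple(int(round(k)) for k in u),(0,0,255),0,10,1); print(q,u)
cv2.imwrite('pics/w6.png',im)
g=camera('scene')[:,:,::-1]; cv2.imwrite('pics/s7.png',cv2.resize(g[140:240,260:380],None,fx=6,fy=6,interpolation=2))
E
```

```text
t 8.2 pos [ 0.4343  0.0792 -0.0016] yaw 171.63 q [-0.12 -0.34 -0.67  1.24 -0.    0.03] ft [0.5 0.1 0.3] grip -0.003
delta units [-0.21 -0.03 -0.07] turn -0.03
(-166, 60, 34) [462.66550773 260.70460483]
(-166, -60, 34) [217.06219626 260.89699307]
(-115, 60, 34) [447.24219754 347.10827771]
(-115, 118, 34) [559.56038236 348.5861871 ]
```

View pics/w6.png

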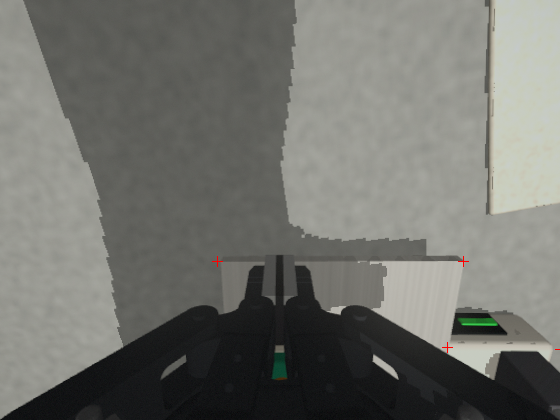

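View pics/s7.png

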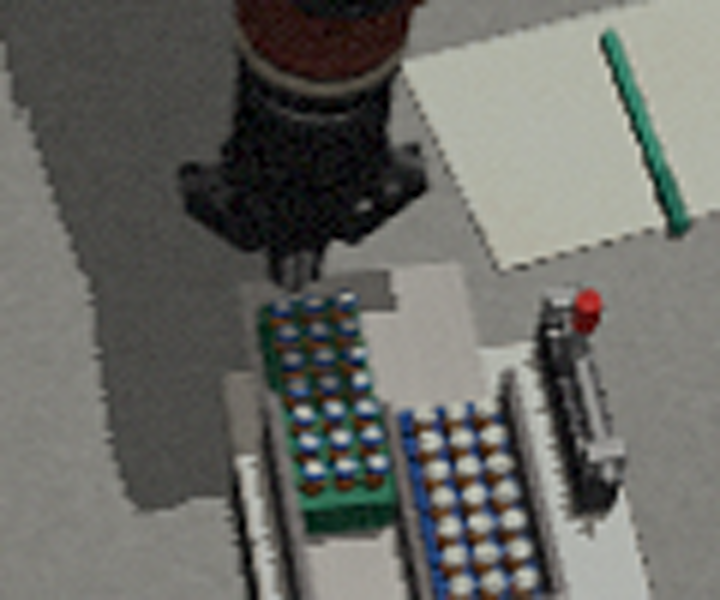

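Request:
{"method": "jog_arm", "body": {"deltas": [[0,0,0.1,0,0],[0,0,0.12,0,0]]}}

```text
t: 8.55
eef_pos: [0.4342, 0.0792, -0.0046]
ee_rot: [-0.229, -3.133, 0.0]
ft_force: [0.2, -0.3, 0.2]
gripper_width: -0.003
```

Request:
{"method": "jog_arm", "body": {"deltas": [[0,0,0.1,0,0],[0,0,0.12,0,0]]}}

```text
t: 8.8
eef_pos: [0.4346, 0.0792, -0.0053]
ee_rot: [0.229, 3.133, -0.001]
ft_force: [-13.2, 0.9, 27.3]
gripper_width: -0.002
```

Contact came at a reported TCP z of −0.005 on the shelf at 0.034, so the real tips are 39 mm behind the reported TCP. I'll use that from here and push with the tips at z of about 48 mm.

Request:
{"method": "jog_arm", "body": {"deltas": [[0,0,-0.4,0,0],[0,0,-0.65,0,0],[-0.6,0,-0.65,0,0],[-1.2,0,-0.65,0,0],[-1.8,0,-0.65,0,0],[-2.3,0,-0.65,0,0],[-2.8,0,-0.65,0,0],[-3.1,0,-0.65,0,0]]}}

```text
t: 9.8
eef_pos: [0.5111, 0.0679, 0.0086]
ee_rot: [-0.229, -3.132, 0.0]
ft_force: [-2.5, -0.0, 1.6]
gripper_width: -0.003
```

```bash
python3 - <<'E'
from st import *
go(w('dock',(-.072,-.0295,.009)),P['dock'][2]+np.pi)
pe=ext('wrist'); im=camera('wrist')[:,:,::-1].copy()
cv2.imwrite('pics/w7.png',im)
g=camera('scene')[:,:,::-1]; cv2.imwrite('pics/s8.png',cv2.resize(g[150:260,270:380],None,fx=5,fy=5,interpolation=2))
E
```

```text
t 9.8 pos [0.5111 0.0679 0.0086] yaw 171.63 q [-0.12 -0.1  -0.44  1.23 -0.    0.02] ft [-2.5 -0.   1.6] grip -0.003
delta units [-0.51 -0.02 -0.02] turn -0.03
```

View pics/s8.png

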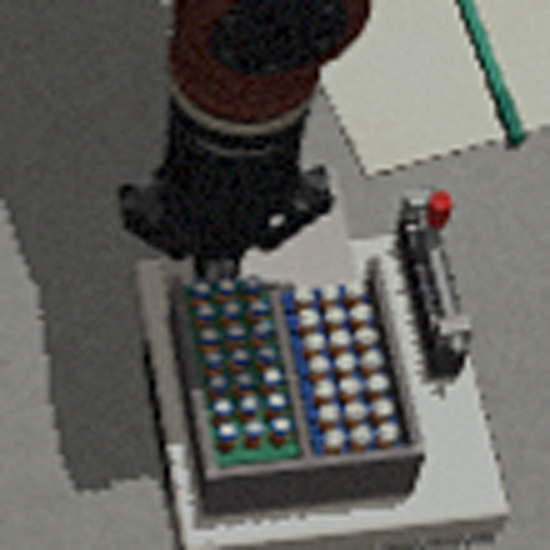

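The green rack now moves with the push, and about 12 mm is left. I'll continue until it reaches the stop.

Request:
{"method": "jog_arm", "body": {"deltas": [[-0.3,0,0,0,0],[-0.4,0,0,0,0]]}}

```text
t: 10.15
eef_pos: [0.5211, 0.0664, 0.0088]
ee_rot: [-0.229, -3.133, 0.0]
ft_force: [-1.9, 0.9, 0.6]
gripper_width: 0.0
```

Request:
{"method": "jog_arm", "body": {"deltas": [[-0.1,0,0,0,0],[-0.12,0,0,0,0]]}}

```text
t: 10.4
eef_pos: [0.5235, 0.0661, 0.0088]
ee_rot: [-0.229, -3.132, 0.0]
ft_force: [-5.6, 0.6, 2.3]
gripper_width: -0.0
```

Request:
{"method": "jog_arm", "body": {"deltas": [[-0.06,0,0,0,0],[-0.06,0,0,0,0]]}}

```text
t: 10.65
eef_pos: [0.5234, 0.0661, 0.0087]
ee_rot: [-0.229, -3.129, 0.0]
ft_force: [-12.1, 0.9, 8.3]
gripper_width: 0.003
```

```bash
python3 - <<'E'
from st import *
go(w('lid',(0,0,.2)),P['lid'][2]+np.pi)
print(loc('dock',st()[0]))
im=camera('wrist')[:,:,::-1].copy()
cv2.imwrite('pics/w8.png',im)
E
```

```text
t 10.65 pos [0.5234 0.0661 0.0087] yaw 171.65 q [-0.12 -0.06 -0.4   1.23 -0.    0.02] ft [-12.1   0.9   8.3] grip 0.003
delta units [ -1.64 -13.06  -7.65] turn -4.65
[-0.07220916 -0.02902644  0.0087121 ]
```

View pics/w8.png

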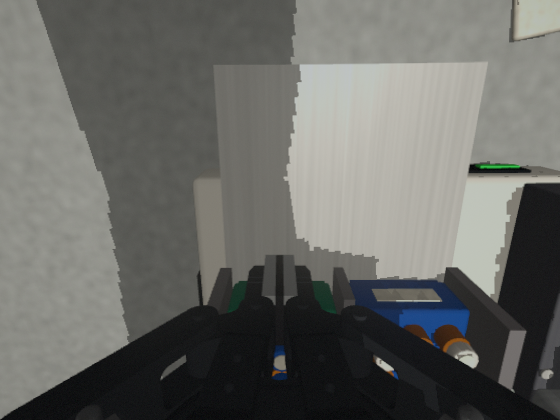

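The tool stopped at dock x −72.2 mm with 12 N on it, and the green rack's rear edge (row ~281) lines up with the blue one's, so the rack is home. Next is the amber lid.

Request:
{"method": "jog_arm", "body": {"deltas": [[0.8,0,0,0,0],[0.8,0,-2,0,50],[0.4,-1.5,-4,-0.6,50],[0.2,-3.8,-5.6,-1.4,50],[-0.3,-6.2,-5.6,-2.2,50],[-0.8,-8.6,-5.6,-3.0,50],[-1.3,-11,-5.6,-3.8,50],[-1.6,-13,-5.6,-4.6,50]]}}

```text
t: 11.7
eef_pos: [0.5178, -0.2643, 0.1491]
ee_rot: [-0.402, 3.115, -0.002]
ft_force: [1.4, 0.2, 0.3]
gripper_width: 0.587
```

```bash
python3 - <<'E'
from st import *
o=observe()
go(w('lid',(0,0,.15)),P['lid'][2]+np.pi)
pe=ext('wrist'); im=camera('wrist')[:,:,::-1].copy()
cv2.imwrite('pics/w9.png',im)
for q in [(74,69.5,25),(74,-69.5,25),(-74,69.5,25),(-74,-69.5,25),(-43,8,59),(-43,-8,59),(20,110.5,11)]:
    u=proj(w('lid',np.array(q)/1000),None,pe)[0]; cv2.drawMarker(im,tuple(int(round(k)) for k in u),(0,255,0),0,10,1); print(q,u.round(1))
cv2.imwrite('pics/w9o.png',im)
import pickle; pickle.dump(pe,open('w9.pkl','wb'))
t=camera('top')[:,:,::-1]; cv2.imwrite('pics/t9.png',t)
E
```

```text
t 11.7 pos [ 0.5178 -0.2643  0.1491] yaw -165.28 q [-0.7   0.04 -0.05  1.48 -0.   -0.95] ft [1.4 0.2 0.3] grip 0.587
delta units [ 0.01  0.05 -0.04] turn -0.04
(74, 69.5, 25) [349.7 256.9]
(74, -69.5, 25) [214.1 257.3]
(-74, 69.5, 25) [360.2 105.5]
(-74, -69.5, 25) [203.1 106.2]
(-43, 8, 59) [291.6 146.5]
(-43, -8, 59) [272.1 146.5]
(20, 110.5, 11) [390.8 202.4]
```

View pics/w9o.png

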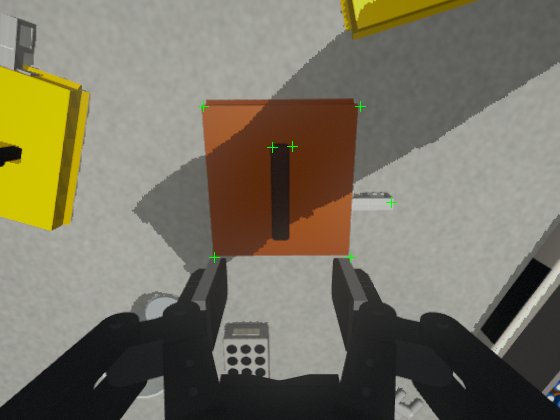

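View pics/t9.png

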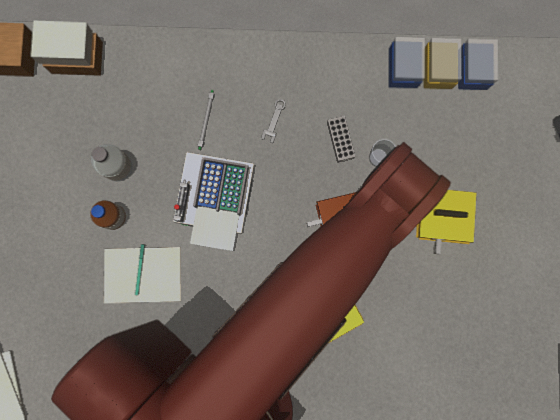

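The crosses sit on the amber lid's top corners and handle end (281,146) within 2–3 px. The eye is at (375,200), on the +y side, and the two yellow lids are elsewhere. Now descend onto the handle and grip.

Request:
{"method": "jog_arm", "body": {"deltas": [[0,0,1.8,0,50],[0,0.02,3.6,0,50],[0,0.02,5.2,0,50],[0,0.02,6.0,0,50],[0,0.02,6.0,0,50],[0,0.02,6.0,0,5],[0,0.02,6.0,0,5],[0,0.02,6.0,0,5]], "grip_force": 70}}

```text
t: 12.8
eef_pos: [0.5189, -0.2622, 0.0011]
ee_rot: [-0.4, 3.114, -0.004]
ft_force: [0.3, 0.3, 6.7]
gripper_width: 0.17
```

```bash
python3 - <<'E'
from st import *
go(w('lid',(0,0,-.003)),P['lid'][2]+np.pi)
im=camera('wrist')[:,:,::-1].copy()
cv2.imwrite('pics/w10.png',im)
t=camera('scene')[:,:,::-1]; cv2.imwrite('pics/s10.png',cv2.resize(t[180:280,140:260],None,fx=6,fy=6))
E
```

```text
t 12.8 pos [ 0.5189 -0.2622  0.0011] yaw -165.36 q [-0.69  0.1  -0.26  1.21 -0.   -0.95] ft [0.3 0.3 6.7] grip 0.17
delta units [ 0.07 -0.02  0.16] turn -0.05
```

View pics/w10.png

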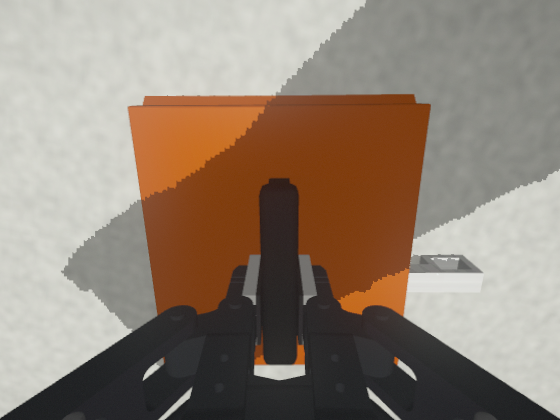

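View pics/s10.png

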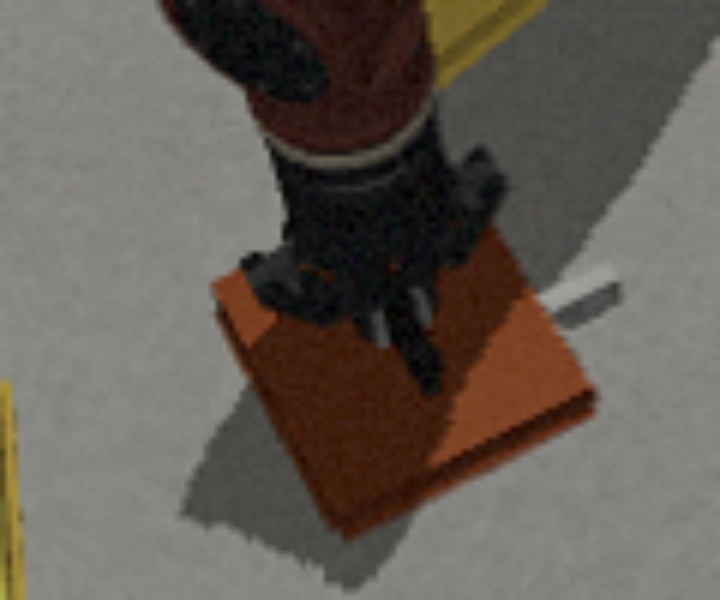

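```bash
python3 - <<'E'
from st import *
pe=ext('wrist')
obs=[(pe,np.array(p,float),np.array(l)/1000) for p,l in [((129,106.5),(-74,-69.5,25)),((430.5,104),(-74,69.5,25)),((262,190),(-43,-8,59)),((298,190),(-43,8,59)),((482,273),(14,110.5,19))]]
for o in (obs,obs[:2],obs[:4]):
    x,r=fit(o,P['lid']); print(x.round(4),np.degrees(x[2]).round(2),r.round(1).tolist())
p,M,a,_=st(); print(p,np.degrees(a)+180)
E
```

```text
[ 0.5162 -0.2628  0.2591] 14.85 [[-1.6, -0.6], [2.9, 0.4], [-2.5, 0.9], [2.6, 0.7], [-0.5, -1.9]]
[ 0.5164 -0.2629  0.2624] 15.04 [[-2.2, 0.2], [2.2, 0.2]]
[ 0.5161 -0.2629  0.2624] 15.04 [[-2.1, -0.3], [2.5, -0.4], [-2.8, 0.7], [2.3, 0.4]]
[ 0.51885335 -0.26218905  0.0010865 ] 14.64041599831188
```

Request:
{"method": "jog_arm", "body": {"deltas": [[0,0,-0.5,0,5],[0,0,-1.5,0,5],[0,0,-3,0,5],[0,0,-4.5,0,5],[0,0,-6,0,5],[0,0,-6,0,5]]}}

```text
t: 13.65
eef_pos: [0.5191, -0.2623, 0.1528]
ee_rot: [-0.4, 3.112, -0.007]
ft_force: [-0.8, 0.4, -2.0]
gripper_width: 0.165
```

```bash
python3 - <<'E'
from st import *
go(w('dock',(0.002,0,.155)),P['dock'][2]+np.pi)
im=camera('wrist')[:,:,::-1].copy()
cv2.imwrite('pics/w11.png',im)
E
```

```text
t 13.65 pos [ 0.5191 -0.2623  0.1528] yaw -165.37 q [-0.69  0.03 -0.05  1.48 -0.   -0.95] ft [-0.8  0.4 -2. ] grip 0.165
delta units [-6.67 12.58 -0.13] turn 4.57
```

View pics/w11.png

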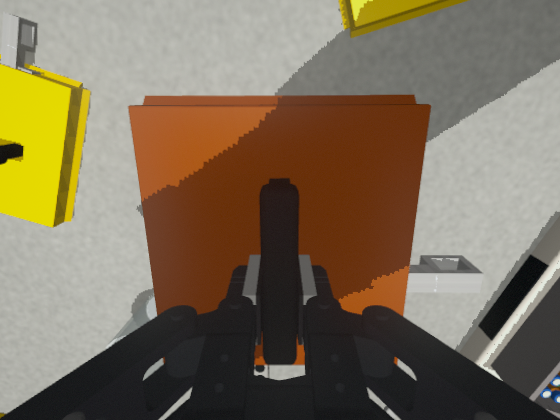

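The lid is held level: its near edge is still at rows 104–106, as on the bench. Carry it over the dock.

Request:
{"method": "jog_arm", "body": {"deltas": [[-0.6,1.2,-0.3,0.4,5],[-1.7,3.2,-0.3,1.1,5],[-2.8,5.2,-0.3,1.9,5],[-3.9,7.3,-0.3,2.7,5],[-5.0,9.4,-0.3,3.4,5],[-6.0,11.3,-0.3,4.1,5],[-6.7,12.6,-0.3,4.6,5],[-6.7,12.6,-0.3,4.6,5]]}}

```text
t: 14.7
eef_pos: [0.599, 0.0887, 0.154]
ee_rot: [-0.224, -3.13, -0.001]
ft_force: [0.1, -0.5, -3.3]
gripper_width: 0.17
```

```bash
python3 - <<'E'
from st import *
go(w('dock',(0.002,0,.1)),P['dock'][2]+np.pi)
pe=ext('wrist'); im=camera('wrist')[:,:,::-1].copy()
for q in [(-166,60,34),(-166,-60,34),(-67,62.5,84),(-67,-62.5,84),(-115,118,34),(-115,-75,34)]:
    u=proj(w('dock',np.array(q)/1000),None,pe)[0]; cv2.drawMarker(im,tuple(int(round(k)) for k in u),(0,255,0),0,10,1); print(q,u.round(1))
cv2.imwrite('pics/w12.png',im)
im=camera('scene')[:,:,::-1]; cv2.imwrite('pics/s12.png',cv2.resize(im[130:280,240:400],None,fx=4,fy=4,interpolation=2))
E
```

```text
t 14.7 pos [0.599  0.0887 0.154 ] yaw 171.81 q [-0.07  0.12  0.05  1.5   0.    0.07] ft [ 0.1 -0.5 -3.3] grip 0.17
delta units [-0.11 -0.17  2.16] turn 0.01
(-166, 60, 34) [351.6 -16.7]
(-166, -60, 34) [198.2 -16.6]
(-67, 62.5, 84) [359.3 118.2]
(-67, -62.5, 84) [189.8 118.2]
(-115, 118, 34) [417.1  54.9]
(-115, -75, 34) [185.3  55.5]
```

View pics/w12.png

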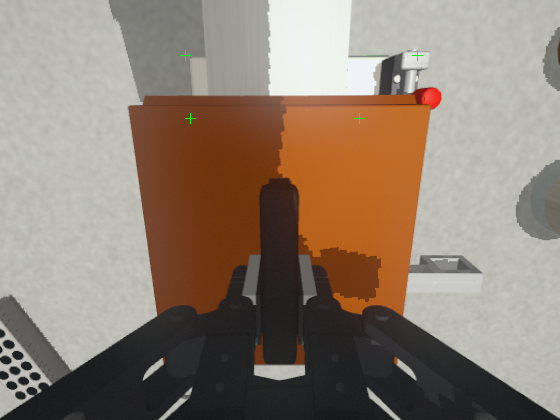

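View pics/s12.png

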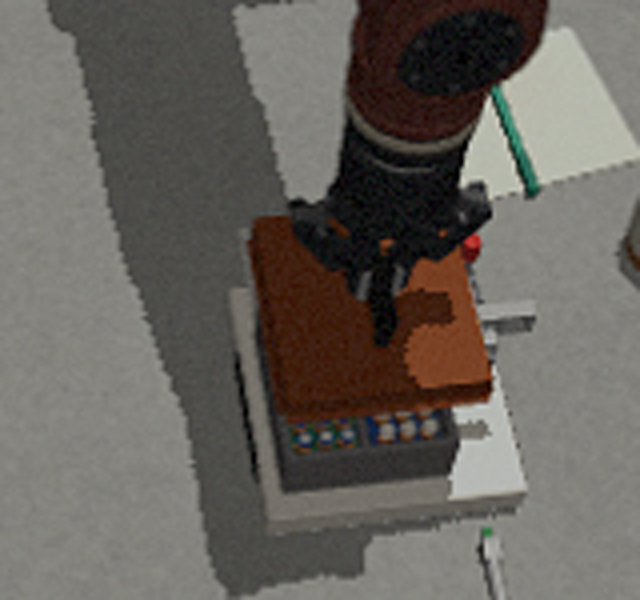

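```bash
python3 - <<'E'
from st import *
pe=ext('wrist')
for q in [(-150,60,34),(-150,-60,34),(-115,60,34),(-115,-60,34),(-115,-75,34),(-100,-60,34),(-100,60,34),(-80,98,117),(-80,98,95)]:
    print(q,proj(w('dock',np.array(q)/1000),None,pe)[0].round(1))
im=cv2.imread('pics/w12.png'); cv2.imwrite('pics/w12c.png',cv2.resize(im[0:110,170:450],None,fx=2.8,fy=2.8,interpolation=2))
g=im.astype(int).sum(2)
for r in (10,30,70,85):
    d=np.abs(np.diff(g[r])); print(r,[(int(i),int(d[i])) for i in np.where(d>70)[0] if 170<i<450])
E
```

```text
(-150, 60, 34) [353.    6.2]
(-150, -60, 34) [202.9   6.7]
(-115, 60, 34) [349.9  54.7]
(-115, -60, 34) [206.3  55.1]
(-115, -75, 34) [188.3  55. ]
(-100, -60, 34) [207.6  74.5]
(-100, 60, 34) [348.7  74.2]
(-80, 98, 117) [433.8  97.6]
(-80, 98, 95) [419.6  98. ]
10 [(268, 130), (269, 85)]
30 [(203, 82), (269, 109), (349, 77)]
70 [(267, 135), (268, 95), (346, 108), (347, 115), (374, 116), (375, 96), (379, 88), (380, 162), (381, 91), (408, 103), (416, 241), (418, 72), (420, 73)]
85 [(267, 136), (268, 100), (375, 136), (376, 71), (378, 148), (379, 157), (390, 76), (391, 127), (398, 73), (399, 109), (403, 83), (404, 95), (408, 77), (414, 129), (417, 119)]
```

View pics/w12c.png

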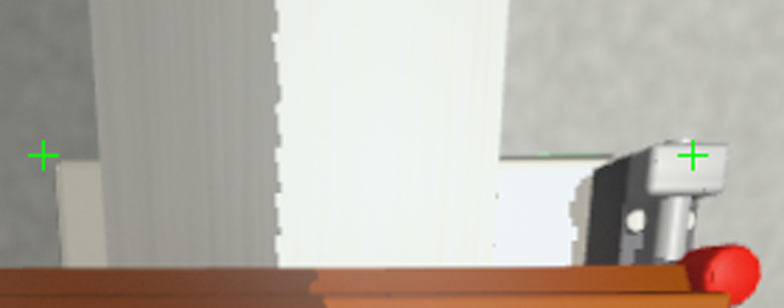

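Request:
{"method": "jog_arm", "body": {"deltas": [[-0.17,-0.14,0,0,5],[-0.17,-0.14,1,0,5],[-0.17,-0.14,1.8,0,5],[-0.17,-0.14,2.4,0,5],[-0.17,-0.14,2.4,0,5]]}}

```text
t: 15.42
eef_pos: [0.6027, 0.0817, 0.0948]
ee_rot: [-0.23, -3.131, 0.0]
ft_force: [-0.7, 0.2, -2.5]
gripper_width: 0.166
```

```bash
python3 - <<'E'
from st import *
go(w('dock',(0.0035,0.0,.065)),P['dock'][2]+np.pi)
pe=ext('wrist'); im=camera('wrist')[:,:,::-1].copy()
for q in [(-150,60,34),(-150,-60,34),(-115,60,34),(-115,-60,34),(-115,-75,34)]:
    print(q,proj(w('dock',np.array(q)/1000),None,pe)[0].round(1))
cv2.imwrite('pics/w13.png',im)
g=im.astype(int).sum(2)
for r in (10,30):
    d=np.abs(np.diff(g[r])); print(r,[(int(i),int(d[i])) for i in np.where(d>70)[0] if 150<i<450])
im=camera('scene')[:,:,::-1]; cv2.imwrite('pics/s13.png',cv2.resize(im[170:270,280:390],None,fx=6,fy=6,interpolation=2))
E
```

```text
t 15.43 pos [0.6027 0.0817 0.0948] yaw 171.61 q [-0.08  0.14 -0.04  1.39 -0.    0.07] ft [-0.7  0.2 -2.5] grip 0.166
delta units [0.02 0.09 1.19] turn -0.03
(-150, 60, 34) [379.7 -28.7]
(-150, -60, 34) [186.7 -27.5]
(-115, 60, 34) [374.4  35. ]
(-115, -60, 34) [192.  36.]
(-115, -75, 34) [169.2  35.9]
10 [(273, 130), (274, 96), (377, 112)]
30 [(273, 127), (274, 100), (376, 80), (440, 110)]
```

View pics/w13.png

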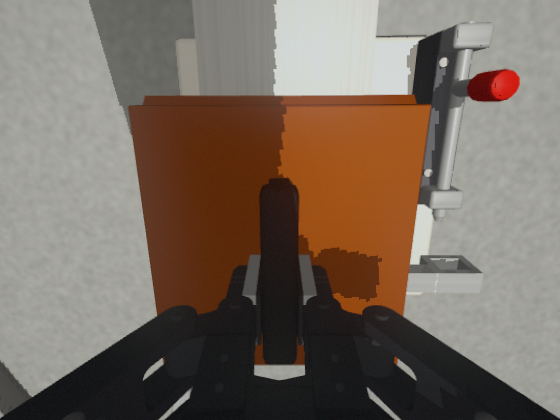

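View pics/s13.png

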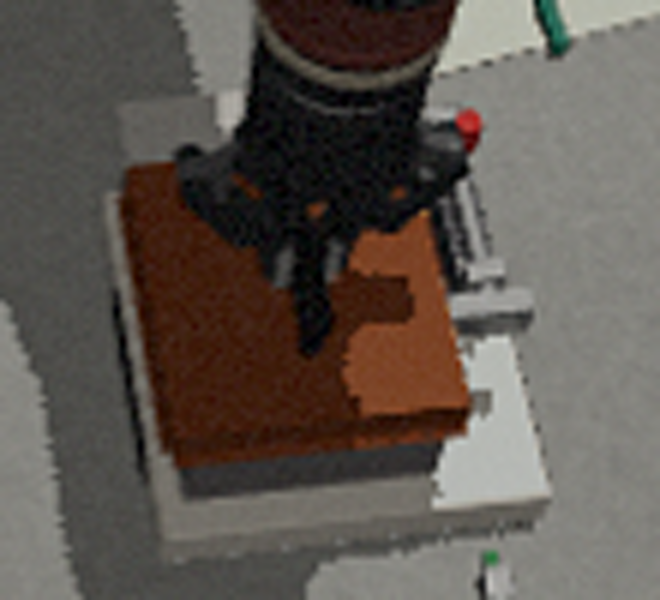

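```bash
python3 - <<'E'
import cv2,numpy as np
from h import *
im=cv2.imread('pics/w13.png'); g=cv2.GaussianBlur(im,(3,1),0).astype(int).sum(2)
for r in (5,15,25,33):
    d=np.diff(g[r]); s=d[180:215]; print(r,180+int(np.argmax(abs(s))),s[np.argmax(abs(s))], 365+int(np.argmax(abs(d[365:390]))))
for c in (183,187,390,400):
    d=np.diff(g[20:60,c]); print(c,20+int(np.argmax(abs(d))),d[np.argmax(abs(d))])
cv2.imwrite('pics/w13c.png',cv2.resize(im[0:120,160:300],None,fx=5,fy=5,interpolation=2))
# where does tool y=0 line project; lid corners
pe=ext('wrist'); o=observe(); M=R.from_rotvec(o['ee_rot']).as_matrix(); p=o['eef_pos']
print(o['eef_pos'],[proj(p+M@np.array(q),None,pe)[0].round(1) for q in ((.074,0,-.025),(.1,0,.06),(.15,0,.06))])
E
```

```text
5 191 31 377
15 192 29 377
25 193 30 376
33 194 36 375
183 38 77
187 38 70
390 36 219
400 36 220
[0.6039542  0.08184437 0.09682743] [array([280.5, 111.3]), array([280.2,  67. ]), array([280.2, -20.8])]
```

View pics/w13c.png

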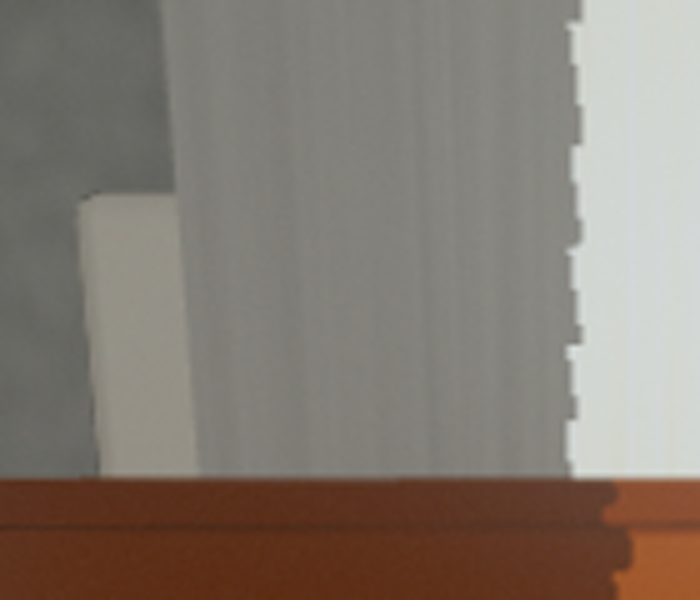

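```bash
python3 - <<'E'
from st import *
ps=np.mean([observe()['eef_pos'] for _ in range(5)],0); print(ps)
p,M,a,o=st(); T=camera_params('wrist')['T_tool_cam']
pe=(camera_params('wrist'),None)
# tool frame: camera extrinsics = inv(T)
E=np.linalg.inv(T); pe=(camera_params('wrist'),E)
def toolpt(px,ztool): # intersect with tool z plane
    return back(px,ztool,None,pe)
for z in (.0945,.0965):
    zt=z-.034
    print(z,'dock0 x tool',[(toolpt((c,r),zt)[0]-.115).round(4) for c,r in ((185,38.5),(395,36.5))],'y',[toolpt((x,r),zt)[1].round(4) for x,r in ((192.5,15),(377.5,15),(194.5,33),(375.5,33))])
for px in ((129,106.5),(430.5,104)): print('lid corner tool',toolpt(px,-.024).round(4), 'lid0 x',toolpt(px,-.024)[0]-.074)
E
```

```text
[0.6039542  0.08184437 0.09682743]
0.0945 dock0 x tool [np.float64(0.0021), np.float64(0.003)] y [np.float64(-0.0566), np.float64(0.0626), np.float64(-0.0562), np.float64(0.0624)]
0.0965 dock0 x tool [np.float64(0.0024), np.float64(0.0033)] y [np.float64(-0.0571), np.float64(0.0632), np.float64(-0.0567), np.float64(0.0629)]
lid corner tool [ 0.0759 -0.069  -0.024 ] lid0 x 0.001878144664355097
lid corner tool [ 0.0768  0.068  -0.024 ] lid0 x 0.0028242908854544113
```

Request:
{"method": "jog_arm", "body": {"deltas": [[0,0.13,0,0,5],[0,0.13,0.3,0,5],[0,0.13,0.6,0,5],[0,0.13,0.6,0,5]]}}

```text
t: 16.02
eef_pos: [0.6035, 0.0852, 0.0802]
ee_rot: [-0.229, -3.132, 0.0]
ft_force: [-0.9, -0.4, -4.3]
gripper_width: 0.17
```

Request:
{"method": "jog_arm", "body": {"deltas": [[0,0,0.2,0,5],[0,0,0.3,0,5],[0,0,0.3,0,5]]}}

```text
t: 16.4
eef_pos: [0.604, 0.0852, 0.0736]
ee_rot: [-0.229, -3.133, 0.0]
ft_force: [-0.2, -0.6, -3.0]
gripper_width: 0.166
```

```bash
python3 - <<'E'
from st import *
go(w('dock',(0.0035,0.0,.065)),P['dock'][2]+np.pi)
im=camera('scene')[:,:,::-1]; cv2.imwrite('pics/s14.png',cv2.resize(im[170:270,280:390],None,fx=6,fy=6,interpolation=2))
im=camera('wrist')[:,:,::-1]; cv2.imwrite('pics/w14.png',im)
E
```

```text
t 16.4 pos [0.604  0.0852 0.0736] yaw 171.63 q [-0.07  0.15 -0.07  1.35 -0.    0.07] ft [-0.2 -0.6 -3. ] grip 0.166
delta units [ 0.06 -0.05  0.34] turn -0.03
```

View pics/w14.png

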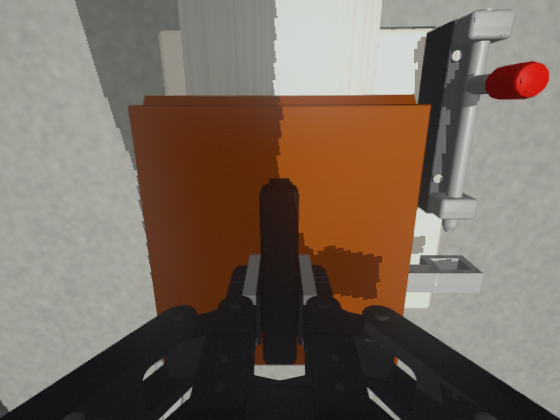

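View pics/s14.png

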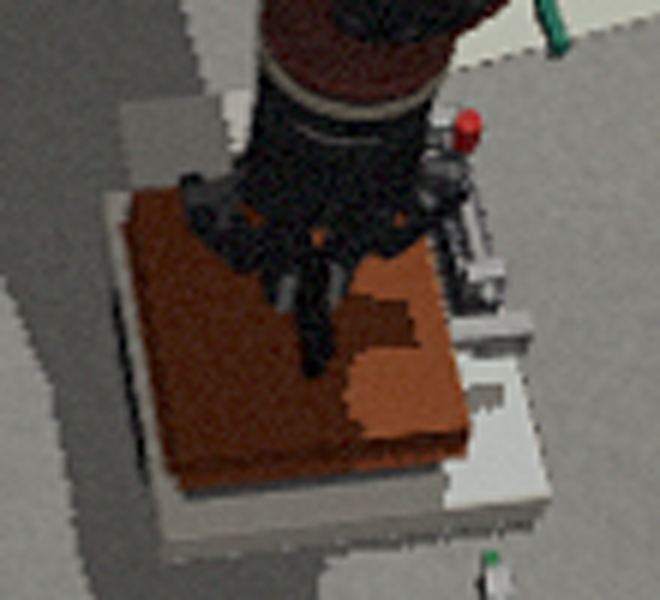

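The shelf edges (180 and 380) are now centred on the lid (130 and 430), and the rim is below the wall tops with no side force. I'll ease it down to the seat.

Request:
{"method": "jog_arm", "body": {"deltas": [[0,0,0.15,0,5],[0,0,0.25,0,5],[0,0,0.25,0,5]]}}

```text
t: 16.88
eef_pos: [0.604, 0.0852, 0.0672]
ee_rot: [-0.229, -3.133, 0.0]
ft_force: [-0.7, -0.1, -2.6]
gripper_width: 0.167
```

Request:
{"method": "jog_arm", "body": {"deltas": [[0,0,0.1,0,5],[0,0,0.1,0,5]]}}

```text
t: 17.12
eef_pos: [0.6045, 0.0852, 0.0653]
ee_rot: [0.229, 3.133, -0.0]
ft_force: [-0.0, 0.2, -1.5]
gripper_width: 0.17
```

Request:
{"method": "jog_arm", "body": {"deltas": [[0,0,0.08,0,5],[0,0,0.08,0,5]]}}

```text
t: 17.38
eef_pos: [0.6045, 0.0852, 0.0652]
ee_rot: [0.229, 3.132, -0.001]
ft_force: [-6.5, 0.4, 13.0]
gripper_width: 0.169
```

Request:
{"method": "jog_arm", "body": {"deltas": [[0,0,-0.06,0,5],[0,0,-0.06,0,50],[0,0,-0.06,0,50],[0,0,-0.06,0,50],[0,0,-1,0,50],[0,0,-2.5,0,50],[0,0,-4,0,50],[0,0,-4,0,50]]}}

```text
t: 18.38
eef_pos: [0.6062, 0.085, 0.1667]
ee_rot: [0.229, 3.128, -0.0]
ft_force: [-0.8, 0.9, 0.3]
gripper_width: 0.587
```

```bash
python3 - <<'E'
from st import *
kb=back((160+84.5/5-.5,140+334.5/5-.5),.117,'top'); print('knob dock',loc('dock',kb))
go(w('dock',(-.125,.098,.061)),P['dock'][2]+np.pi)
im=camera('scene')[:,:,::-1]; cv2.imwrite('pics/s15.png',cv2.resize(im[170:270,280:390],None,fx=6,fy=6,interpolation=2))
pe=ext('wrist');im=camera('wrist')[:,:,::-1].copy()
for q in [(74,69.5,89),(74,-69.5,89),(-74,69.5,89),(-74,-69.5,89),(-43,0,123),(43,0,123)]:
    u=proj(w('dock',np.array(q)/1000),None,pe)[0]; cv2.drawMarker(im,tuple(int(round(k)) for k in u),(0,255,0),0,10,1); print(q,u.round(1))
cv2.imwrite('pics/w15.png',im)
E
```

```text
knob dock [-0.07846814  0.09987569  0.117     ]
t 18.38 pos [0.6062 0.085  0.1667] yaw 171.63 q [-0.07  0.13  0.08  1.51 -0.    0.07] ft [-0.8  0.9  0.3] grip 0.587
delta units [5.31 3.84 4.2 ] turn -0.03
(74, 69.5, 89) [357.9 275.4]
(74, -69.5, 89) [199.7 275.7]
(-74, 69.5, 89) [372.2  97.6]
(-74, -69.5, 89) [183.8  98.3]
(-43, 0, 123) [277.9 146.8]
(43, 0, 123) [278.4 261.8]
```

View pics/s15.png

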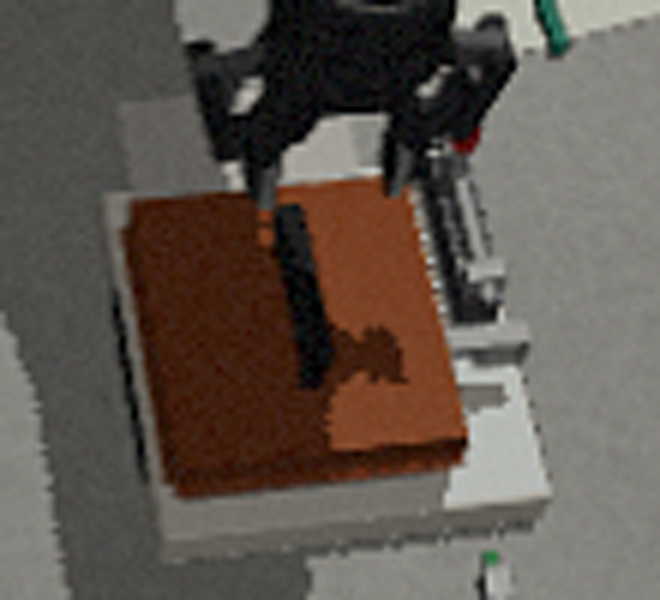

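View pics/w15.png

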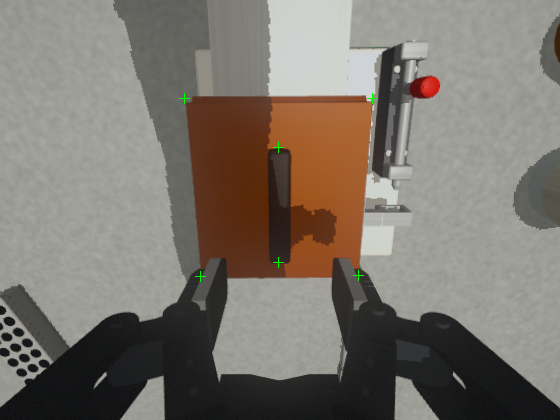

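The lid sits on the walls with its corners within 2 px of the expected seat. The bolt rod (402,180) lines up with the eye (392,214). Next I move behind the red knob (425,87) with the fingers shut.

Request:
{"method": "jog_arm", "body": {"deltas": [[1.7,1.2,0,0,0],[3.5,2.5,0,0,0],[5.2,3.8,0,0,0],[5.2,3.84,0,0,0],[5.2,3.84,1.5,0,0],[5.2,3.84,3,0,0],[5.2,3.84,3.5,0,0],[5.2,3.84,3.5,0,0]]}}

```text
t: 19.48
eef_pos: [0.4891, 0.1986, 0.0748]
ee_rot: [-0.23, -3.131, 0.001]
ft_force: [-0.7, -0.2, 1.0]
gripper_width: -0.001
```

```bash
python3 - <<'E'
from st import *
go(w('dock',(-.060,.098,.061)),P['dock'][2]+np.pi)
pe=ext('wrist');im=camera('wrist')[:,:,::-1].copy(); cv2.imwrite('pics/w16.png',im)
im=camera('scene')[:,:,::-1]; cv2.imwrite('pics/s16.png',cv2.resize(im[140:240,290:400],None,fx=6,fy=6,interpolation=2))
E
```

```text
t 19.48 pos [0.4891 0.1986 0.0748] yaw 171.6 q [ 0.14 -0.1  -0.32  1.35 -0.    0.28] ft [-0.7 -0.2  1. ] grip -0.001
delta units [-2.6   0.04  0.55] turn -0.04
```

View pics/w16.png

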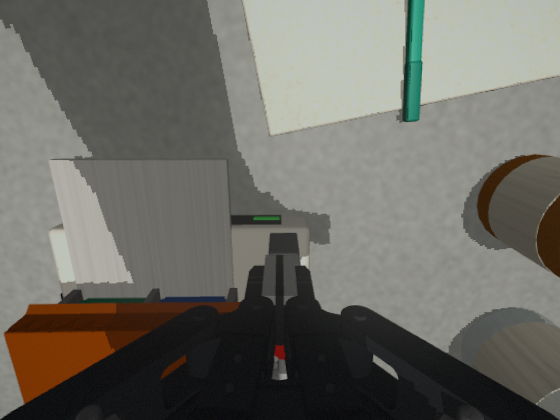

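View pics/s16.png

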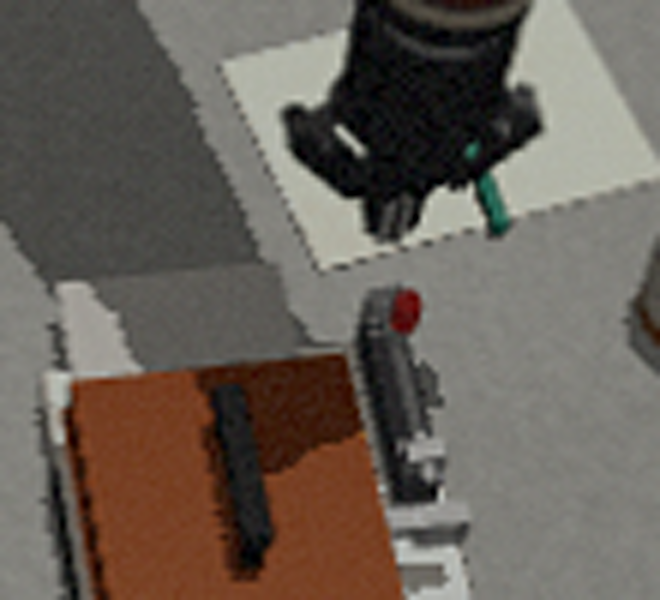

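Request:
{"method": "jog_arm", "body": {"deltas": [[0,0,0.6,0,0],[0,0,0.6,0,0],[-0.5,0.04,0.6,0,0],[-1.0,0.04,0.6,0,0],[-1.5,0.04,0.6,0,0],[-1.9,0.04,0.6,0,0],[-2.3,0.04,0.6,0,0],[-2.3,0.04,0.6,0,0]]}}

```text
t: 20.58
eef_pos: [0.5474, 0.1914, 0.0604]
ee_rot: [0.23, 3.133, -0.001]
ft_force: [-0.1, 0.5, -0.0]
gripper_width: 0.003
```

Request:
{"method": "jog_arm", "body": {"deltas": [[-0.12,0,0,0,0],[-0.24,0,0,0,0]]}}

```text
t: 20.82
eef_pos: [0.5522, 0.1908, 0.0604]
ee_rot: [-0.229, -3.133, 0.0]
ft_force: [-2.2, -0.1, 0.5]
gripper_width: -0.003
```

```bash
python3 - <<'E'
from st import *
go(w('dock',(-.060,.098,.061)),P['dock'][2]+np.pi)
im=camera('scene')[:,:,::-1]; cv2.imwrite('pics/s17.png',cv2.resize(im[160:270,280:390],None,fx=5.4,fy=5.4,interpolation=2))
E
```

```text
t 20.82 pos [0.5522 0.1908 0.0604] yaw 171.64 q [ 0.11  0.07 -0.17  1.32 -0.    0.26] ft [-2.2 -0.1  0.5] grip -0.003
delta units [-0.06 -0.02 -0.02] turn -0.03
```

View pics/s17.png

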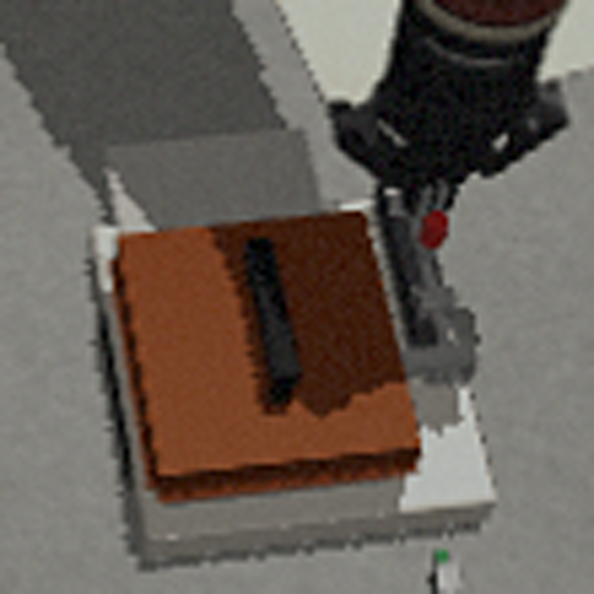

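The bolt is moving with about 2 N. I'll continue to its stop.

Request:
{"method": "jog_arm", "body": {"deltas": [[-0.08,0,0,0,0],[-0.12,0,0,0,0]]}}

```text
t: 21.12
eef_pos: [0.5536, 0.1906, 0.0603]
ee_rot: [-0.228, -3.13, 0.0]
ft_force: [-12.9, 0.7, 6.4]
gripper_width: 0.003
```

Request:
{"method": "jog_arm", "body": {"deltas": [[-0.08,0,0,0,0],[-0.12,0,0,0,0]]}}

```text
t: 21.38
eef_pos: [0.5537, 0.1906, 0.0602]
ee_rot: [-0.227, -3.125, 0.0]
ft_force: [-26.3, 1.7, 14.9]
gripper_width: -0.0
```

The bolt is on a hard stop: 26 N with no more travel, at the expected place. Back away and check.

Request:
{"method": "jog_arm", "body": {"deltas": [[0.5,0,0,0,0],[1.5,0,0,0,0],[2.2,0,-1.5,0,0],[2.2,0,-3.5,0,0],[2.8,0.5,-5,0,0],[2.8,0.5,-5,0,0]]}}

```text
t: 22.12
eef_pos: [0.4926, 0.2135, 0.1895]
ee_rot: [0.227, 3.127, 0.003]
ft_force: [0.6, -0.7, -0.3]
gripper_width: 0.002
```

```bash
python3 - <<'E'
from st import *
go(w('dock',(0,.098,.2)),P['dock'][2]+np.pi)
im=camera('scene')[:,:,::-1]; cv2.imwrite('pics/s18.png',cv2.resize(im[160:270,280:390],None,fx=5.4,fy=5.4,interpolation=2))
pe=ext('wrist'); im=camera('wrist')[:,:,::-1]; cv2.imwrite('pics/w18.png',im)
t=camera('top')[:,:,::-1]; cv2.imwrite('pics/t18.png',t); cv2.imwrite('pics/t18c.png',cv2.resize(t[140:260,160:270],None,fx=5,fy=5,interpolation=2))
E
```

```text
t 22.12 pos [0.4926 0.2135 0.1895] yaw 171.69 q [ 0.17 -0.1  -0.11  1.55 -0.    0.31] ft [ 0.6 -0.7 -0.3] grip 0.002
delta units [-4.95 -0.57 -0.39] turn -0.02
```

View pics/s18.png

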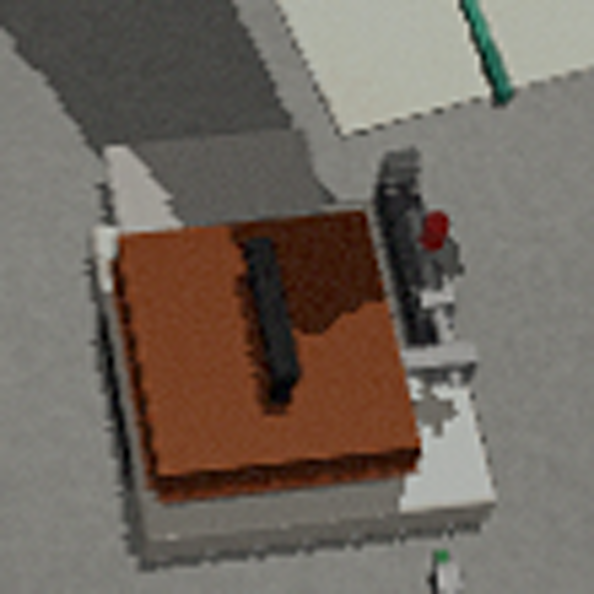

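View pics/t18c.png

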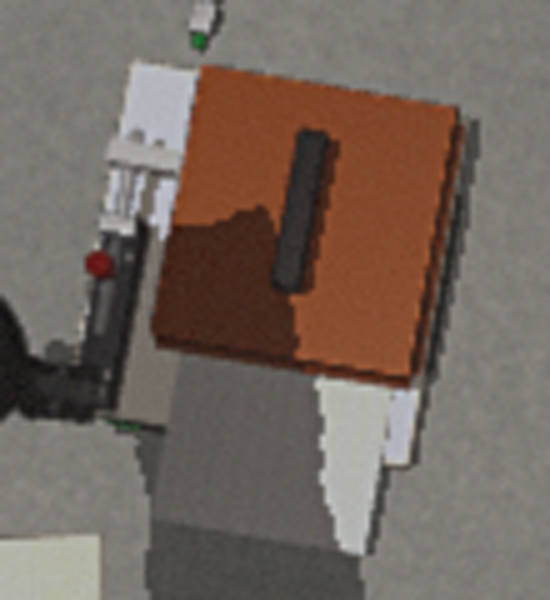

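View pics/w18.png

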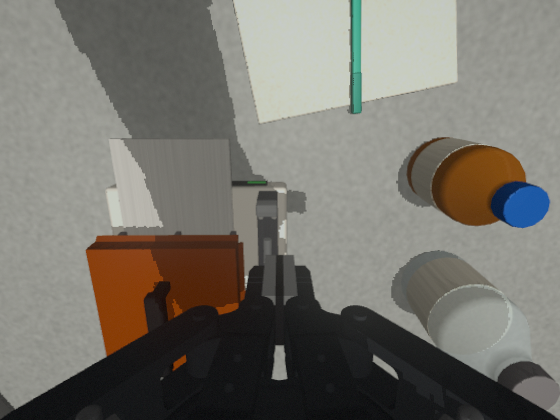

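```bash
python3 - <<'E'
from st import *
pt=ext('top'); cv_=lambda u,v:np.array([(u+.5)/5-.5+160,(v+.5)/5-.5+140])
obs=[(pt,cv_(*p),np.array(l)/1000) for p,l in [((202,67),(74,69.5,89)),((460,107),(74,-69.5,89)),((410,377),(-74,-69.5,89)),((155,340),(-74,69.5,89)),((301,211),(0,0,123))]]
x,r=fit(obs,P['dock']); print('lid',x.round(4),np.degrees(x[2]),r.round(1).tolist(),'in dock',loc('dock',[x[0],x[1],0]).round(4), 'dyaw',x[2]-P['dock'][2])
print('knob',loc('dock',back(cv_(98,263),.117,'top')).round(4),'tip',loc('dock',back(cv_(136,133),.075,'top')).round(4))
print(observe()['t'])
E
```

```text
lid [ 0.6023  0.0841 -0.1307] -7.485881087286972 [[-0.0, -0.0], [-0.4, 0.1], [0.6, 0.4], [-0.2, -0.4], [0.0, 0.0]] in dock [0.0033 0.0001 0.    ] dyaw 0.012846727614069298
knob [-0.0407  0.0997  0.117 ] tip [0.0375 0.1011 0.075 ]
22.275
```

View pics/t18.png

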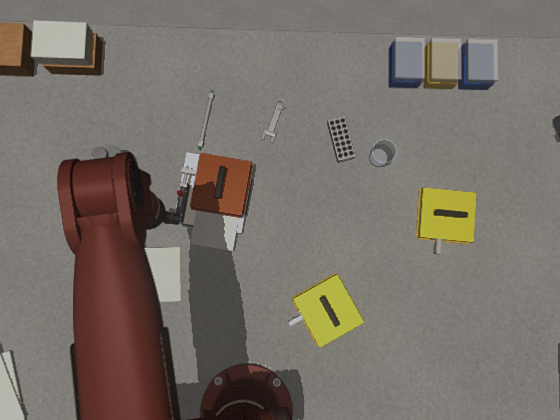

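```bash
python3 -c "
from plant import *
print(hand_in())"
```

```text
the job is handed in; nothing more can be done
None
```

The chilled dock is ready, and I handed the job in at about 22 s of the 48 s allowed. `hand_in` gives no verdict, so what follows rests on my own checks.

- **Rack:** I pushed the green rack along the right lane until it stopped with about 12 N of force. Its rear edge then lined up with the blue rack's.
- **Lid:** I carried the amber lid to the dock and set it down slowly until the walls took the load. The last top-view fit puts it about 3 mm forward and 0.1 mm sideways of the dock centre, square within 0.013 rad, with the keeper eye on the bolt's side.
- **Bolt:** I pushed the red knob to its hard stop. The tip measures about 37 mm forward in the dock frame, which is roughly 8 mm out of the far side of the eye. The arm was clear of everything before hand-in.
- **Other things on the bench:** I never touched them. In the last top picture the beaker, column, wrench and empty rack, plus the two yellow lids, are where they started. The arm hid the bottles and most of the pen in that picture. The last wrist picture still shows the bottles and pen standing undisturbed, but I did not measure them.

**Checks that disagreed:**
- The real fingertips are about 39 mm behind the reported tool point. Because of this my first push passed over the rack without touching it. I confirmed the offset by touching the shelf gently and corrected for it from then on.
- The lid's 3.3 mm forward offset is slightly more than the stated 3 mm of play, which I put down to 1–2 mm of calibration error. It is still within the 6 mm allowed.

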